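# Open the snap-capped pots with the puller and refill the low one with jaggery

### The job

Open every pot that is capped for refilling: hook the C-shaped puller under the cap's brim and pull it straight up until it pops off (do not touch a cap that is still on its pot with the fingers, and do not lever it), and set each cap plug down, flat on the wooden board. When all the caps are off, take the tray by its bar handle and tip all its jaggery lumps into the low pot; leave the empty tray and the puller standing upright on the ledge (anywhere free), and do not disturb the steel bowls or the blue lid.

Things in the scene. Friction and masses are not known exactly. Their poses are not given: they have to be found in the camera images.
- pot_low: the LOW pot: spun-aluminium pot, fixed, 100 mm tall, straight wall, outer diameter 94 mm, inner 87 mm, foot ring 112 mm across and 6 mm high, floor 5 mm thick. Origin: centre of its underside, z up. Three sprung balls 17 mm below the rim stand up to 5 mm into the mouth. Always capped by cap_low at the start
- pot_a: one of the two TALL pots: spun-aluminium pot, fixed, 130 mm tall, straight wall, outer diameter 94 mm, inner 87 mm, foot ring 112 mm across and 6 mm high, floor 5 mm thick. Origin: centre of its underside, z up. Three sprung balls 17 mm below the rim stand up to 5 mm into the mouth
- pot_b: one of the two TALL pots: spun-aluminium pot, fixed, 130 mm tall, straight wall, outer diameter 94 mm, inner 87 mm, foot ring 112 mm across and 6 mm high, floor 5 mm thick. Origin: centre of its underside, z up. Three sprung balls 17 mm below the rim stand up to 5 mm into the mouth
- cap_low: wooden snap cap, closing the low pot. Origin: centre of plug's underside, z up. Round brim 124 mm across, z = 26 to 34 mm (thin disc to 37), on a plug up to 82 mm across. On its pot the brim lies on the rim (origin 26 mm below it), overhanging the wall 15 mm; sprung balls hold the plug: 12 to 20 N straight up pops it within 10 mm of lift. 90 g. Always present
- cap_a: wooden snap cap, closing pot_a. Origin: centre of plug's underside, z up. Round brim 124 mm across, z = 26 to 34 mm (thin disc to 37), on a plug up to 82 mm across. On its pot the brim lies on the rim (origin 26 mm below it), overhanging the wall 15 mm; sprung balls hold the plug: 12 to 20 N straight up pops it within 10 mm of lift. 90 g. May be absent: pot then open
- cap_b: wooden snap cap, closing pot_b. Origin: centre of plug's underside, z up. Round brim 124 mm across, z = 26 to 34 mm (thin disc to 37), on a plug up to 82 mm across. On its pot the brim lies on the rim (origin 26 mm below it), overhanging the wall 15 mm; sprung balls hold the plug: 12 to 20 N straight up pops it within 10 mm of lift. 90 g. May be absent: pot then open
- puller: steel C-shaped cap puller standing upright on its fork, 160 g. Origin: underside of the fork, below the grip; x along the tines to their tips, z up. A crossbar (x = -88 to -76 mm) joins the tines; from it a spine rises to an arm (z = 50 to 60 mm) reaching forward over the tines to x = 12 mm. Spine side (-x) starts roughly towards the robot
- puller_fork (a point): point on the puller's fork where a cap's centre belongs (puller frame 0, 0, 8 mm: level with the tines' top). Two tines, 8 mm thick, 9 mm wide, 102 mm apart inside, 120 mm over all, run from x = -80 to +45 mm; each ends in an upturned lip (x = 40 to 45 mm, its top 13 mm above the fork's underside)
- puller_grip (a point): centre of the puller's wooden grip (puller frame 0, 0, 82 mm): upright block on the arm, 32 mm along x, 14 mm along y, z = 60 to 105 mm; take it from above by its 14 mm width, so that the pull is straight above the cap
- tray: small steel pouring tray on the ledge, holding the lumps, 220 g. Origin: centre of its underside, z up. 140 mm (x) by 70 mm inside (y), floor 3 mm thick, side and back walls 26 mm high; the end at x = -70 mm is OPEN (pouring end, turned roughly towards the robot at the start), the back wall is at x = +70 mm
- tray_handle (a point): centre of the tray's wooden bar handle (tray frame 0, 0, 90 mm), which crosses above the middle along y: 14 mm thick (x), 84 mm long, z = 80 to 100 mm, on two thin legs at y = +-40 mm; take it from above by its 14 mm thickness
- tray_lip (a point): middle of the tray's open pouring edge, on the floor's top face (x = -70 mm, z = 3 mm in the tray's frame)
- board: low wooden board fixed on the ledge, 150 mm (x, short way, pointing away from the robot) by 420 mm (y, long way), 15 mm thick; origin: centre of its underside, so its top is at 15 mm. Room for three caps side by side along y (138 mm apart)
- bowl_1: small steel bowl, 90 mm across, 45 mm high (bystander)
- bowl_2: small steel bowl, 90 mm across, 45 mm high (bystander)
- blue_lid: flat blue plastic lid, 110 mm across, 12 mm thick (bystander)
- lump_1: lump of hard jaggery, 24 mm (x) by 60 mm (y) by 22 mm (z), origin: centre of its underside, 45 g, slides easily on steel (friction about 0.3). Lies across the tray at the start, one of two to four; may be absent
- lump_2: lump of hard jaggery, 24 mm (x) by 60 mm (y) by 22 mm (z), origin: centre of its underside, 45 g, slides easily on steel (friction about 0.3). Lies across the tray at the start, one of two to four; may be absent
- lump_3: lump of hard jaggery, 24 mm (x) by 60 mm (y) by 22 mm (z), origin: centre of its underside, 45 g, slides easily on steel (friction about 0.3). Lies across the tray at the start, one of two to four; may be absent
- lump_4: lump of hard jaggery, 24 mm (x) by 60 mm (y) by 22 mm (z), origin: centre of its underside, 45 g, slides easily on steel (friction about 0.3). Lies across the tray at the start, one of two to four; may be absent
Mind the look-alikes: they are no part of the job. Leave any orange look-alike of the puller alone.

How it is judged:
On the way, in this order (a step that is already met when the one before it is completed fails the run):
1. every cap is off its pot (horizontal distance between cap_low and pot_low above 0.1 m and horizontal distance between cap_a and pot_a above 0.1 m and horizontal distance between cap_b and pot_b above 0.1 m), for 0.2 s.
2. the tray is tipped over the low pot's mouth with lumps still on it (angle between tray's own z axis and vertical above 0.2 rad and horizontal distance between tray_lip and pot_low below 0.07 m and distance between any of lump_1, lump_2, lump_3, lump_4 and tray below 0.085 m), for 0.05 s.
At the end, for the whole second after the job is handed in: Every cap lies flat, plug down, on the board (centre within 60 mm of its middle the short way, 200 mm the long way, tilt under 0.12 rad), every lump lies in the low pot below its rim, tray and puller stand upright on the ledge (within 6 mm, 0.1 rad), all at rest (x of cap_low in the frame of board between -0.06 and 0.06 m and y of cap_low in the frame of board between -0.2 and 0.2 m and z of cap_low in the frame of board between 0.01 and 0.021 m and angle between each of cap_low, cap_a, cap_b's own z axis and vertical below 0.12 rad and linear speed of each of cap_low, cap_a, cap_b, lump_1, lump_2, lump_3, lump_4, tray, puller below 0.02 m/s and x of cap_a in the frame of board between -0.06 and 0.06 m and y of cap_a in the frame of board between -0.2 and 0.2 m and z of cap_a in the frame of board between 0.01 and 0.021 m and x of cap_b in the frame of board between -0.06 and 0.06 m and y of cap_b in the frame of board between -0.2 and 0.2 m and z of cap_b in the frame of board between 0.01 and 0.021 m and horizontal distance between each of lump_1, lump_2, lump_3, lump_4 and pot_low below 0.047 m and z of lump_1 in the frame of pot_low between 0 and 0.1 m and z of lump_2 in the frame of pot_low between 0 and 0.1 m and z of lump_3 in the frame of pot_low between 0 and 0.1 m and z of lump_4 in the frame of pot_low between 0 and 0.1 m and height (world z) of tray between -0.006 and 0.006 m and angle between each of tray, puller's own z axis and vertical below 0.1 rad and height (world z) of puller between -0.006 and 0.006 m); the robot touches nothing.
It fails at once if the fingers touch a cap that still sits on its pot ((contact force between the fingers and cap_low above 1 N and distance between cap_low and pot_low below 0.082 m) or (contact force between the fingers and cap_a above 1 N and distance between cap_a and pot_a below 0.112 m) or (contact force between the fingers and cap_b above 1 N and distance between cap_b and pot_b below 0.112 m)).
It fails at once if a cap is levered (tilted over 20 degrees) at its pot's mouth instead of pulled straight up ((angle between cap_low's own z axis and vertical above 0.35 rad and distance between cap_low and pot_low below 0.104 m) or (angle between cap_a's own z axis and vertical above 0.35 rad and distance between cap_a and pot_a below 0.134 m) or (angle between cap_b's own z axis and vertical above 0.35 rad and distance between cap_b and pot_b below 0.134 m)).
It fails at once if a bystander is moved more than 5 cm (distance of any of bowl_1, bowl_2, blue_lid from where it was at the start of the episode above 0.05 m).
Of cap_a, cap_b only 1 to 2 are there at a start; the rules pass over those that are not, and their reading is None.
Of lump_1, lump_2, lump_3, lump_4 only 2 to 4 are there at a start; the rules pass over those that are not, and their reading is None.
At some moment in a run one of puller, tray may be knocked a few centimetres aside while the robot is not near it.
It also fails if it takes over 205 s, if anything falls off the work surface, if the arm or the gripper's body presses on something with over 40 N, if the wrist force passes 120 N, or if a joint passes its speed limit or range.

### The arm

A 6-joint arm with a two-finger parallel gripper is mounted at the origin on the work surface. World frame = base frame: x ahead of the robot, y to its left, z up, the work surface at z = 0. Lengths are in m, angles in rad, forces in N, time in s.
With the tool pointing down it reaches from about 0.35 to 1 m from the base axis. Payload 7.1 kg.
Tool frame: the origin (TCP) lies midway between the tips of the shut fingers; the grasp point (between the pads) lies 19 mm behind it (ctrl.hold_point_z is the distance from the TCP to the grasp point, in m); z points along the fingers, y is the line along which they close (so a half turn about z gives the same grasp; the last joint's range is limited). The gripper opens to 85 mm and grips with 20 to 120 N. Pads are 22 mm wide; open, the fingers measure 114 mm over their backs; the gripper's body (76 mm by 85 mm) begins 54 mm behind the grasp point. The pads swing forward as they close: fully open they stand 13 mm farther back than shut.
Start: joints at [1.245, 0.423, 1.63, -0, 1.089, -0.019], TCP at [0.189, 0.596, 0.231] pointing down, gripper open.
Joint ranges: [-3, 3], [-0.9, 2.11], [0.09, 2.58], [-1.31, 4.45], [0.11, 2.69], [-2.54, 2.54]. Speed limits (rad/s): [2.39, 2.39, 3.01, 3.14, 3.14, 3.14].

### API

Orientations are given as a unit quaternion [w, x, y, z].
In Python, from rig import readout, optics, workorder, ctrl gives the robot as it stands.
- The arm moves only by the tool jog_arm, never from a script. Its argument "deltas" is a list of rows, each a list of 3 entries, a list of its own where there are three numbers: the shift along the tool's x, y, z in mm, then the turn about the tool's z in degrees, then the opening, from -1 (shut) to 1 (fully open). A call has 1 to 5 rows; each row shifts and turns the commanded pose from where the row before left it, along the tool's axes as they then stand; what a row does not reach is not made up. A row lasts 1/12 s, in which the tool goes at most 41.7 mm and 7.16 degrees, less where a joint would pass 70% of its speed; a pose out of reach is approached as far as the arm can. A call is refused whole if a number of a shift passes 41.7 or a number of a turn 7.16, either way. A call with a gripper value outside its range is refused whole. The fingers move at their own pace and stop on an object; "newtons" is the grip in N (left out, the last holds). Time passes only in rows, so rows that do not move let the fingers close. It gives the time, the measured TCP pose, the force, the opening and the grip force at its end, in the units of the state.
- readout.get_state(): the state, without advancing time (a new reading comes with each control period).
- optics.camera(name): name is "side" or "top" or "wrist"; returns the picture (384x512x3 uint8, red, green, blue); there is no depth.
- optics.camera_model(name): a dict with "fx", "fy", "cx", "cy" (pixels), "k1" (the pictures are not rectified: a ray, as slopes to the right and down, at radius r is drawn at 1 + k1 r^2 times it, then the intrinsics apply), "rvec" (rotation vector, rad) and "tvec" (3), from world to camera coordinates, as OpenCV has them; the wrist camera has in their place "mount" (4x4, takes a point from camera to tool coordinates, whose origin is the TCP and whose axes are the flange's). Camera axes: x right, y down, z forward; pixel columns grow to the right and rows downward; lengths in m; the calibration is good to about 2 mm. A picture is of the moment at which its call begins: read the wrist's pose just before it. camera_model takes no time and is no camera call.
- workorder.close_job(): hands the job in; it is judged then, once.
Trained networks look in the newest picture that a camera, given by its name, has taken for a name from the list of things; names that differ only in an ending like _2 or _b are one class to them, and where a whole thing is asked for, a point or a joint stands for the part that bears it (a point fixed in the world has none). Each returns a list of dicts, best first, with "conf" (0 to 1); they miss things now and then, are a little off and sometimes report something else, mostly with a low value. They report only what shows in the picture. A call takes as long as a camera call. They do not tell look-alikes from the thing itself.
- optics.search_frame(camera, thing): "xy" ([column, row] in pixels, amid what is visible of it).
- optics.cut_out(camera, thing): "pixels" (384x512 bool, what is visible of it) and "xy" ([column, row] in pixels, amid what is visible of it).
The state is a dict: "time": time; "joint_pos": joint angles; "joint_vel": joint speeds; "joint_efforts": joint torques, N m; "position": TCP position; "eef_rot": TCP orientation; "wrist_force": force on the tool from outside, world axes, zero at the start; "moment": the same for the moment, N m; "gripper_width": finger opening in m; "grasp_force": force on a finger pad.
Only numpy, scipy, OpenCV 4.12 (cv2) and the standard library are available. Lean on these libraries where they do the work, as an engineer would, in place of code of your own. Each camera call takes 0.05 s, during which the arm holds its last target. There are 200 camera calls.

## Working session

There is one attempt and no reset: what is moved stays moved. The work goes in short steps, Python scripts to look and compute and a tool call to move; the robot and the scene stay as the last step left them, time stands still between calls to the robot, and variables do not carry over. Pictures are saved under pics/ and viewed, at most 14 in all, crops included, and the job is handed in when it is done.

Besides the shell and the picture viewer there is one more tool, called after ">>>" in YAML: its name, and indented under it one key for each argument. jog_arm: Moves the arm, as the interface text tells. Its arguments: {"type":"object","properties":{"deltas":{"type":"array","items":{"type":"array"}},"newtons":{"type":"number"}},"required":["deltas"]}

```bash
ls; mkdir -p pics
cat > h.py <<'E'
import numpy as np, cv2
from rig import readout, optics, workorder, ctrl
from scipy.spatial.transform import Rotation as R
def pose():
    s=readout.get_state(); q=np.array(s["eef_rot"]); T=np.eye(4)
    T[:3,:3]=R.from_quat(q[[1,2,3,0]]).as_matrix(); T[:3,3]=s["position"]; return T
def cam(name,T=None):  # returns R,t world->cam
    m=optics.camera_model(name)
    if name=="wrist":
        M=np.linalg.inv((pose() if T is None else T)@np.array(m["mount"])); return m,M[:3,:3],M[:3,3]
    return m,R.from_rotvec(np.array(m["rvec"]).ravel()).as_matrix(),np.array(m["tvec"]).ravel()
def unproj(name,px,z,T=None):  # pixels -> world at height z
    m,Rm,t=cam(name,T); px=np.atleast_2d(np.array(px,float))
    d=np.c_[(px[:,0]-m["cx"])/m["fx"],(px[:,1]-m["cy"])/m["fy"]]; u=d.copy()
    for _ in range(20): u=d/(1+m["k1"]*(u**2).sum(1,keepdims=True))
    ray=np.c_[u,np.ones(len(u))]@Rm; c=-Rm.T@t
    return c+ray*((z-c[2])/ray[:,2])[:,None]
def proj(name,P,T=None):
    m,Rm,t=cam(name,T); q=np.atleast_2d(P)@Rm.T+t; u=q[:,:2]/q[:,2:]
    u=u*(1+m["k1"]*(u**2).sum(1,keepdims=True)); return u*[m["fx"],m["fy"]]+[m["cx"],m["cy"]]
def save(img,f,s=1.5): cv2.imwrite("pics/"+f,cv2.resize(img[:,:,::-1],None,fx=s,fy=s,interpolation=cv2.INTER_CUBIC))
E
python3 - <<'E'
from h import *
for n in("top","side"):
    im=optics.camera(n); save(im,n+"0.png"); m,Rm,t=cam(n); print(n,-Rm.T@t,m["fx"])
    for th in("pot_low","pot_a","cap_a","puller","puller_grip","tray","tray_handle","tray_lip","board","bowl_1","blue_lid","lump_1"):
        print(th,[(np.round(d["xy"]).tolist(),round(d["conf"],2)) for d in optics.search_frame(n,th)])
print(readout.get_state(),ctrl.hold_point_z)
E
```

```text
pics
top [0.36513573 0.03246291 1.24973235] 386.66241477665096
pot_low [([243.0, 128.0], 0.22)]
pot_a [([326.0, 171.0], 0.73), ([278.0, 158.0], 0.61)]
cap_a [([338.0, 154.0], 0.7)]
puller [([103.0, 258.0], 0.92), ([237.0, 238.0], 0.71), ([168.0, 247.0], 0.5)]
puller_grip [([235.0, 237.0], 0.68), ([100.0, 259.0], 0.65)]
tray [([160.0, 240.0], 0.66)]
tray_handle [([160.0, 240.0], 0.95)]
tray_lip [([163.0, 244.0], 0.68)]
board [([341.0, 233.0], 0.86)]
bowl_1 [([244.0, 125.0], 0.92), ([146.0, 179.0], 0.59)]
blue_lid [([391.0, 183.0], 0.82)]
lump_1 [([169.0, 247.0], 0.6), ([172.0, 257.0], 0.59), ([236.0, 241.0], 0.56), ([200.0, 170.0], 0.28)]
side [-0.12714405  1.17710071  1.16505363] 455.61487056391445
pot_low [([227.0, 230.0], 0.72)]
pot_a [([275.0, 159.0], 0.82), ([247.0, 180.0], 0.78)]
cap_a [([275.0, 144.0], 0.62)]
puller [([233.0, 320.0], 0.61)]
puller_grip [([235.0, 321.0], 0.85)]
tray [([247.0, 278.0], 0.57)]
tray_handle [([247.0, 276.0], 0.66)]
tray_lip [([246.0, 274.0], 0.63)]
board [([307.0, 190.0], 0.91)]
bowl_1 [([198.0, 252.0], 0.83)]
blue_lid [([308.0, 149.0], 0.45), ([224.0, 208.0], 0.41)]
lump_1 [([222.0, 207.0], 0.6), ([251.0, 274.0], 0.51)]
{'time': 1.3, 'joint_pos': array([ 1.24500037e+00,  4.23140133e-01,  1.62989217e+00, -7.02312203e-05,
        1.08858924e+00, -1.90165683e-02]), 'joint_vel': array([-5.91577186e-04, -5.35642374e-04,  4.92299528e-04, -8.57325911e-05,
       -3.61923390e-04, -2.07006129e-04]), 'joint_efforts': array([-9.21360952e-04, -5.57339215e+01, -2.82146788e+01,  5.73184082e-06,
        4.34012190e-04, -7.81446630e-06]), 'position': array([0.18874315, 0.59580719, 0.23129707]), 'eef_rot': array([ 2.81719665e-05,  1.52772807e-01,  9.88261336e-01, -1.95679876e-05]), 'wrist_force': array([ 0.00168087, -0.73722105, -0.28926843]), 'moment': array([-0.00191112,  0.02215721,  0.0122959 ]), 'grasp_force': 0.0, 'gripper_width': 0.08503791809407289} 0.0187
```

View pics/top0.png

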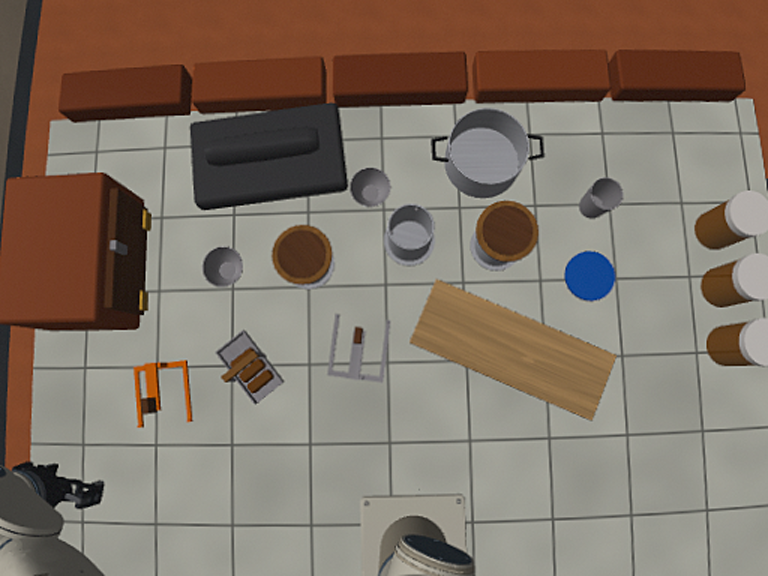

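View pics/side0.png

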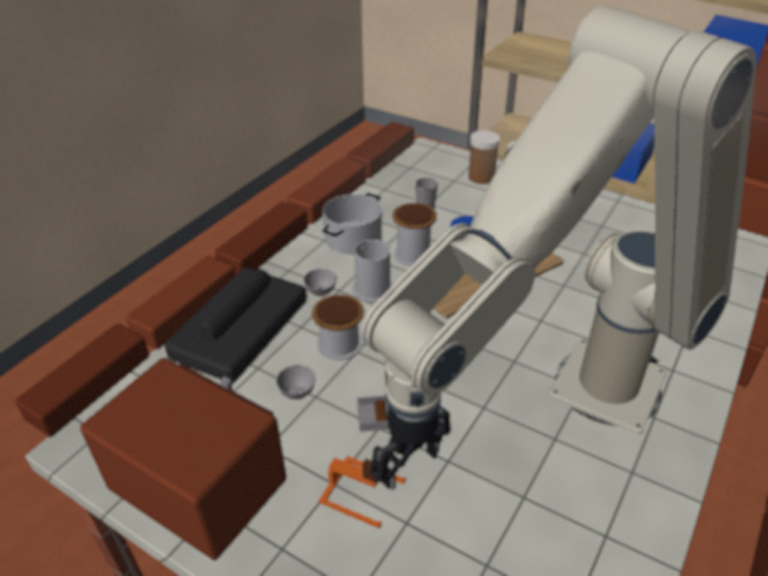

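>>> jog_arm:
  deltas:
    - [[0, 0, 0], [0, 5, 0], 1]

```text
schema error: expected a number
```

Run:
```python
from h import *
im=optics.camera("top"); hsv=cv2.cvtColor(im,cv2.COLOR_RGB2HSV)
# caps: segments
for th in("cap_a","tray","puller","board","pot_low"):
    for d in optics.cut_out("top",th)[:4]:
        p=d["pixels"].astype(np.uint8); c,_=max(((c,cv2.contourArea(c)) for c in cv2.findContours(p,0,2)[0]),key=lambda a:a[1])
        r=cv2.minAreaRect(c); print(th,round(d["conf"],2),np.round(d["xy"]),p.sum(),np.round(cv2.boxPoints(r),1).tolist(),np.round(cv2.minEnclosingCircle(c)[0],1))
c=im[150:300,60:420]; save(c,"crop.png",2.2)
c=im[205:290,80:270]; save(c,"crop1.png",4.2)
```

```text
cap_a 0.6 [337. 155.] 1362 [[309.0, 159.0], [331.20001220703125, 125.80000305175781], [366.0, 149.0], [343.79998779296875, 182.1999969482422]] [337.8 153.6]
tray 0.86 [161. 243.] 708 [[137.8000030517578, 239.3000030517578], [162.3000030517578, 219.3000030517578], [189.6999969482422, 252.6999969482422], [165.1999969482422, 272.79998779296875]] [166. 244.]
puller 0.72 [102. 258.] 612 [[88.5, 243.1999969482422], [124.30000305175781, 240.1999969482422], [127.5, 278.8999938964844], [91.69999694824219, 281.8999938964844]] [109.8 261.2]
puller 0.67 [236. 238.] 574 [[217.1999969482422, 249.60000610351562], [222.1999969482422, 209.5], [259.6000061035156, 214.1999969482422], [254.60000610351562, 254.3000030517578]] [238.5 231.5]
board 0.59 [237. 236.] 598 [[217.39999389648438, 250.1999969482422], [222.39999389648438, 209.60000610351562], [259.6000061035156, 214.1999969482422], [254.5, 254.8000030517578]] [238.6 231.6]
board 0.58 [343. 231.] 6078 [[271.20001220703125, 228.1999969482422], [290.29998779296875, 183.6999969482422], [412.20001220703125, 236.1999969482422], [393.1000061035156, 280.70001220703125]] [341.1 233.5]
board 0.5 [244. 124.] 546 [[227.5, 124.5], [245.5, 106.5], [263.5, 124.5], [245.5, 142.5]] [245.8 124.5]
board 0.42 [160. 241.] 845 [[137.39999389648438, 239.0], [162.10000610351562, 218.39999389648438], [190.6999969482422, 252.60000610351562], [165.89999389648438, 273.29998779296875]] [165.5 245. ]
```

View pics/crop1.png

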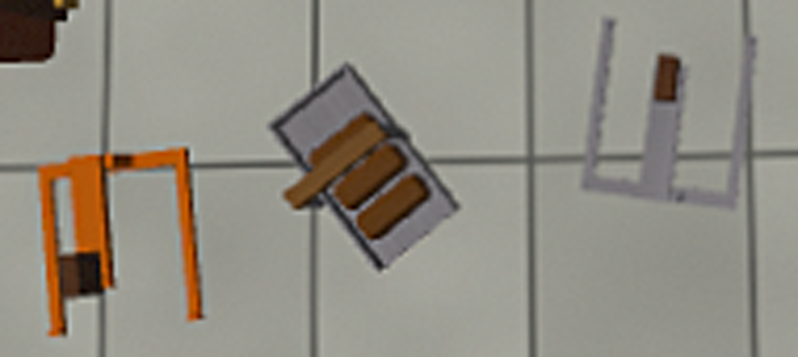

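Run:
```python
from h import *
im=optics.camera("top")
o=np.array([80,205.])
P=lambda l:(np.array(l,float)/4.2+o)
f=np.round
def fit2d(model,pts):  # rigid 2d
    a=np.array(model);b=np.array(pts)[:,:2];ca,cb=a.mean(0),b.mean(0);H=(a-ca).T@(b-cb)
    th=np.arctan2(H[0,1]-H[1,0],H[0,0]+H[1,1]);Rm=np.array([[np.cos(th),-np.sin(th)],[np.sin(th),np.cos(th)]])
    return f(cb-Rm@ca,4),f(np.degrees(th),1),f(np.linalg.norm((a-ca)@Rm.T+cb-b,axis=1)*1000,1)
pu=unproj("top",P([(608,18),(585,187),(735,207),(752,38)]),.009)
print("puller",fit2d([(.045,.060),(-.088,.060),(-.088,-.060),(.045,-.060)],pu),"grip",f(unproj("top",P([(668,77)]),.105),3), "gt", f(unproj("top",[[235.5,237]],.09),3))
tr=unproj("top",P([(347,65),(273,125),(380,270),(460,208)]),.026)
print("tray",fit2d([(.072,-.036),(.072,.036),(-.07,.036),(-.07,-.036)],tr),"handle",f(unproj("top",P([(336,165)]),.1),3),f(unproj("top",P([(290,200),(385,130)]),.1),3))
b=unproj("top",[[271.2,228.2],[290.3,183.7],[412.2,236.2],[393.1,280.7]],.015)
print("board",fit2d([(-.075,.21),(.075,.21),(.075,-.21),(-.075,-.21)],b))
hsv=cv2.cvtColor(im,cv2.COLOR_RGB2HSV)
for nm,c,z in(("low",(201,169),.111),("tall",(338,154),.141)):
    w=im[c[1]-32:c[1]+32,c[0]-32:c[0]+32].astype(int); m=((w[...,0]-w[...,2])>30).astype(np.uint8)
    k=max(cv2.findContours(m,0,2)[0],key=cv2.contourArea); e=cv2.fitEllipse(k); px=np.array(e[0])+c-32
    print(nm,px,e[1],unproj("top",px,z-.004))
save(im[120:190,240:310],"pot.png",6)
for nm,px,z in(("pot open",(274,151),.13),("blue",(393,183),.012),("bowl",(148,178),.04),("bowl",(247,124),.04),("cap?",(338,154),.14)): print(nm,f(unproj("top",px,z),3))
```

```text
puller (array([0.4395, 0.0986]), np.float64(-8.5), array([3.6, 3.8, 2.4, 5.4])) grip [[0.439 0.097 0.105]] gt [[0.399 0.109 0.09 ]]
tray (array([0.3807, 0.3325]), np.float64(37.5), array([1.4, 1.8, 2.9, 2.3])) handle [[0.382 0.336 0.1  ]] [[0.358 0.369 0.1  ]
 [0.406 0.3   0.1  ]]
board (array([ 0.408, -0.224]), np.float64(-25.2), array([3.7, 3. , 4.8, 2.8]))
low [200.88711739 169.28036118] (38.4417839050293, 39.54579162597656) [[0.60508667 0.20970106 0.107     ]]
tall [337.6674118  153.53235245] (39.6254997253418, 40.95473098754883) [[ 0.63445063 -0.19965657  0.137     ]]
pot open [[ 0.649 -0.012  0.13 ]]
blue [[ 0.562 -0.402  0.012]]
bowl [[0.596 0.393 0.04 ]]
bowl [[0.765 0.069 0.04 ]]
cap? [[ 0.632 -0.2    0.14 ]]
```

>>> jog_arm:
  deltas:
    - [[0, 0, -20], 0, 1]
    - [[0, 0, -20], 0, 1]

```text
time: 1.82
position: [0.1884, 0.5949, 0.2704]
eef_rot: [-0.0, 0.153, 0.988, -0.002]
wrist_force: [0.7, 0.3, 0.5]
gripper_width: 0.0853
grasp_force: 0.0
```

>>> jog_arm:
  deltas:
    - [[0, 0, -41], 0, 1]
    - [[0, 0, -41], 0, 1]
    - [[0, 0, -41], 0, 1]
    - [[0, 0, -41], 0, 1]
    - [[0, 0, -41], 0, 1]

```text
time: 2.23
position: [0.1886, 0.5954, 0.4786]
eef_rot: [0.0, 0.153, 0.988, 0.0]
wrist_force: [0.6, 0.8, -0.6]
gripper_width: 0.0852
grasp_force: 0.0
```

>>> jog_arm:
  deltas:
    - [[0, 0, -41], 0, 1]
    - [[0, 0, -41], 0, 1]
    - [[0, 0, -41], 0, 1]
    - [[0, 0, -41], 0, 1]
    - [[0, 0, -41], 0, 1]

```text
time: 2.65
position: [0.1885, 0.5951, 0.6836]
eef_rot: [0.0, 0.153, 0.988, 0.0]
wrist_force: [0.0, 0.5, -0.4]
gripper_width: 0.0855
grasp_force: 0.0
```

>>> jog_arm:
  deltas:
    - [[0, 0, -41], 0, 1]
    - [[0, 0, -41], 0, 1]
    - [[0, 0, -41], 0, 1]
    - [[0, 0, -41], 0, 1]
    - [[0, 0, -41], 0, 1]

```text
time: 3.07
position: [0.1862, 0.5879, 0.8578]
eef_rot: [0.0, 0.153, 0.988, 0.002]
wrist_force: [11.9, 36.5, 93.3]
gripper_width: 0.0853
grasp_force: 0.0
```

>>> jog_arm:
  deltas:
    - [[0, 0, -41], 0, 1]
    - [[0, 0, -41], 0, 1]
    - [[0, 0, -41], 0, 1]
    - [[0, 0, -41], 0, 1]
    - [[0, 0, -41], 0, 1]

```text
time: 3.48
position: [0.1588, 0.5014, 0.9308]
eef_rot: [0.006, 0.153, 0.987, 0.04]
wrist_force: [-0.3, -0.3, 0.3]
gripper_width: 0.0852
grasp_force: 0.0
```

>>> jog_arm:
  deltas:
    - [[0, 0, -10], 0, 1]
    - [[0, 0, -10], 0, 1]
    - [[0, 0, -10], 0, 1]
    - [[0, 0, -10], 0, 1]
    - [[0, 0, -10], 0, 1]

```text
time: 3.9
position: [0.1531, 0.483, 0.9431]
eef_rot: [0.007, 0.153, 0.987, 0.046]
wrist_force: [-0.3, 0.5, -0.3]
gripper_width: 0.0854
grasp_force: 0.0
```

Run:
```python
from h import *
s=readout.get_state(); print(s["joint_pos"],s["joint_vel"],s["position"]); print(pose()[:3,2])
```

```text
[ 1.23902097  0.3605762   0.08729826  0.00459925  2.60039463 -0.0208986 ] [-0.00401714 -0.06933849 -0.00172046  0.00323437  0.03331046  0.00043272] [0.15307238 0.48304323 0.94311232]
[ 0.0281117   0.08887331 -0.99564616]
```

>>> jog_arm:
  deltas:
    - [[0, 0, 20], 0, 1]
    - [[0, 0, 30], 0, 1]
    - [[0, 0, 30], 0, 1]
    - [[0, 0, 20], 0, 1]
    - [[0, 0, 0], 0, 1]

```text
time: 4.32
position: [0.1558, 0.4918, 0.8429]
eef_rot: [0.006, 0.153, 0.987, 0.042]
wrist_force: [-0.0, 1.0, -0.4]
gripper_width: 0.0853
grasp_force: 0.0
```

>>> jog_arm:
  deltas:
    - [[0, -10, 20], 0, 1]
    - [[0, -20, 40], 0, 1]
    - [[0, -20, 40], 0, 1]
    - [[0, -20, 40], 0, 1]
    - [[0, -20, 40], 0, 1]

```text
time: 4.73
position: [0.1351, 0.4262, 0.6715]
eef_rot: [0.007, 0.153, 0.987, 0.048]
wrist_force: [-0.1, 0.2, -0.2]
gripper_width: 0.0854
grasp_force: 0.0
```

>>> jog_arm:
  deltas:
    - [[0, -15, 40], 0, 1]
    - [[0, -15, 40], 0, 1]
    - [[0, -15, 40], 0, 1]
    - [[0, -15, 30], 0, 1]
    - [[0, -15, 10], 0, 1]

```text
time: 5.15
position: [0.1171, 0.3696, 0.5052]
eef_rot: [0.007, 0.153, 0.987, 0.044]
wrist_force: [0.1, 0.5, -0.2]
gripper_width: 0.0853
grasp_force: 0.0
```

>>> jog_arm:
  deltas:
    - [[0, -12, 0], 0, 1]
    - [[0, -12, 0], 0, 1]
    - [[0, -12, 0], 0, 1]
    - [[0, -12, 0], 0, 1]
    - [[0, -12, 0], 0, 1]

```text
time: 5.57
position: [0.0992, 0.313, 0.5041]
eef_rot: [0.007, 0.153, 0.987, 0.048]
wrist_force: [-0.8, -0.4, 0.3]
gripper_width: 0.0854
grasp_force: 0.0
```

Run:
```python
from h import *
s=readout.get_state(); print(s["joint_pos"],s["position"]); print(pose()[:3,2])
```

```text
[ 1.22422002 -0.34515318  1.83622233  0.00377743  1.55366708 -0.03969716] [0.09919413 0.31303904 0.50406826]
[ 0.02929625  0.09223747 -0.99530597]
```

>>> jog_arm:
  deltas:
    - [[0, 0, 20], 0, 1]
    - [[0, 0, 30], 0, 1]
    - [[0, -5, 30], 0, 1]
    - [[0, -5, 30], 0, 1]
    - [[0, -5, 10], 0, 1]

```text
time: 5.98
position: [0.0975, 0.3081, 0.3788]
eef_rot: [0.007, 0.153, 0.987, 0.045]
wrist_force: [-0.9, -1.0, -0.0]
gripper_width: 0.0855
grasp_force: 0.0
```

>>> jog_arm:
  deltas:
    - [[0, -8, 0], 0, 1]
    - [[0, -8, 0], 0, 1]
    - [[0, -8, 0], 0, 1]
    - [[0, -8, 0], 0, 1]
    - [[0, -8, 0], 0, 1]

```text
time: 6.4
position: [0.0861, 0.2718, 0.3793]
eef_rot: [0.007, 0.153, 0.987, 0.048]
wrist_force: [1.0, -0.0, -0.7]
gripper_width: 0.0855
grasp_force: 0.0
```

Run:
```python
from h import *
s=readout.get_state(); print(s["joint_pos"],s["position"]); print(pose()[:3,2])
```

```text
[ 1.21751356 -0.382181    2.11780325  0.00456789  1.30875813 -0.04747694] [0.08613152 0.27180845 0.37928608]
[ 0.02944162  0.09259304 -0.99526867]
```

>>> jog_arm:
  deltas:
    - [[0, 0, 20], 0, 1]
    - [[0, 0, 30], 0, 1]
    - [[0, 0, 30], 0, 1]
    - [[0, 0, 30], 0, 1]
    - [[0, 0, 20], 0, 1]

```text
time: 6.82
position: [0.0896, 0.283, 0.2473]
eef_rot: [0.007, 0.153, 0.987, 0.047]
wrist_force: [-0.7, 0.5, -0.1]
gripper_width: 0.0853
grasp_force: 0.0
```

>>> jog_arm:
  deltas:
    - [[0, -6, 0], 0, 1]
    - [[0, -6, 0], 0, 1]
    - [[0, -6, 0], 0, 1]
    - [[0, -6, 0], 0, 1]
    - [[0, -6, 0], 0, 1]

```text
time: 7.23
position: [0.0809, 0.2553, 0.247]
eef_rot: [0.008, 0.153, 0.987, 0.048]
wrist_force: [-0.1, 0.0, 0.3]
gripper_width: 0.0853
grasp_force: 0.0
```

Run:
```python
from h import *
s=readout.get_state(); print(s["joint_pos"],s["position"]); print(pose()[:3,2])
```

```text
[ 1.21409399 -0.25491685  2.35246748  0.0058141   0.9464776  -0.05304343] [0.08093813 0.25534599 0.24696976]
[ 0.02959615  0.09293178 -0.99523251]
```

>>> jog_arm:
  deltas:
    - [[0, 0, 15], 0, 1]
    - [[0, 0, 20], 0, 1]
    - [[0, 0, 20], 0, 1]
    - [[0, 0, 20], 0, 1]
    - [[0, 0, 10], 0, 1]

```text
time: 7.65
position: [0.0832, 0.2626, 0.1605]
eef_rot: [0.007, 0.153, 0.987, 0.047]
wrist_force: [1.1, -0.5, 0.7]
gripper_width: 0.0854
grasp_force: 0.0
```

>>> jog_arm:
  deltas:
    - [[0, -8, 0], 0, 1]
    - [[0, -8, 0], 0, 1]
    - [[0, -8, 0], 0, 1]
    - [[0, -8, 0], 0, 1]
    - [[0, -8, 0], 0, 1]

```text
time: 8.07
position: [0.0711, 0.2244, 0.1579]
eef_rot: [0.007, 0.153, 0.987, 0.048]
wrist_force: [0.4, -0.3, -0.2]
gripper_width: 0.0856
grasp_force: 0.0
```

>>> jog_arm:
  deltas:
    - [[0, -8, 0], 0, 1]
    - [[0, -8, 0], 0, 1]
    - [[0, -8, 0], 0, 1]
    - [[0, -8, 0], 0, 1]
    - [[0, -8, 0], 0, 1]

```text
time: 8.48
position: [0.0597, 0.1884, 0.1555]
eef_rot: [0.007, 0.153, 0.987, 0.046]
wrist_force: [-0.3, 0.1, 0.3]
gripper_width: 0.0855
grasp_force: 0.0
```

Run:
```python
from h import *
s=readout.get_state(); print(s["joint_pos"],s["position"]); print(pose()[:3,2])
```

```text
[ 1.19383357 -0.1754056   2.58186482  0.01084057  0.64301668 -0.07850917] [0.05969115 0.18841863 0.15549446]
[ 0.02782607  0.08794482 -0.99573662]
```

>>> jog_arm:
  deltas:
    - [[0, 20, 0], 0, 1]
    - [[0, 30, 0], 0, 1]
    - [[0, 30, 0], 0, 1]
    - [[0, 30, 0], 0, 1]
    - [[0, 30, 0], 0, 1]

```text
time: 8.9
position: [0.1024, 0.3232, 0.1686]
eef_rot: [0.007, 0.153, 0.987, 0.046]
wrist_force: [-0.0, -0.0, 0.8]
gripper_width: 0.0854
grasp_force: 0.0
```

>>> jog_arm:
  deltas:
    - [[0, 10, 20], 0, 1]
    - [[0, 0, 25], 0, 1]
    - [[0, 0, 25], 0, 1]
    - [[0, 0, 25], 0, 1]
    - [[0, 0, 20], 0, 1]

```text
time: 9.32
position: [0.1082, 0.3415, 0.0536]
eef_rot: [0.007, 0.153, 0.987, 0.045]
wrist_force: [0.5, 0.0, -0.3]
gripper_width: 0.0851
grasp_force: 0.0
```

>>> jog_arm:
  deltas:
    - [[0, -8, 0], 0, 1]
    - [[0, -10, 0], 0, 1]
    - [[0, -10, 0], 0, 1]
    - [[0, -10, 0], 0, 1]
    - [[0, -10, 0], 0, 1]

```text
time: 9.73
position: [0.0936, 0.2953, 0.0514]
eef_rot: [0.007, 0.153, 0.987, 0.047]
wrist_force: [0.2, -0.2, -0.1]
gripper_width: 0.0851
grasp_force: 0.0
```

```bash
cat >> h.py <<'E'
def js():
    s=readout.get_state(); T=pose(); print(np.round(s["time"],1),np.round(s["joint_pos"],3),np.round(s["position"],4),"toolz",np.round(T[:3,2],4),"ytool yaw",np.round(np.degrees(np.arctan2(T[1,1],T[0,1])),2))
E
python3 -c "from h import *;js()"
```

```text
9.7 [ 1.222  0.375  2.455  0.018  0.217 -0.06 ] [0.0936 0.2953 0.0514] toolz [ 0.0286  0.0901 -0.9955] ytool yaw 72.42
```

>>> jog_arm:
  deltas:
    - [[0, -10, 0], 0, 1]
    - [[0, -10, 0], 0, 1]
    - [[0, -10, 0], 0, 1]
    - [[0, -10, 0], 0, 1]
    - [[0, -10, 0], 0, 1]

```text
time: 10.15
position: [0.0785, 0.2478, 0.0458]
eef_rot: [0.007, 0.153, 0.987, 0.046]
wrist_force: [0.4, -0.1, 0.5]
gripper_width: 0.0855
grasp_force: 0.0
```

```bash
python3 -c "from h import *;js()"
```

```text
10.2 [ 1.213  0.377  2.556  0.041  0.115 -0.092] [0.0785 0.2478 0.0458] toolz [ 0.0281  0.0886 -0.9957] ytool yaw 72.42
```

>>> jog_arm:
  deltas:
    - [[0, -10, 0], 0, 1]
    - [[0, -10, 0], 0, 1]
    - [[0, -10, 0], 0, 1]
    - [[0, -10, 0], 0, 1]
    - [[0, -10, 0], 0, 1]

```text
time: 10.57
position: [0.0729, 0.2301, 0.0435]
eef_rot: [0.005, 0.153, 0.988, 0.035]
wrist_force: [0.5, 0.7, -0.9]
gripper_width: 0.0853
grasp_force: 0.0
```

```bash
python3 -c "from h import *;js()"
```

```text
10.6 [ 1.21   0.383  2.581  0.033  0.108 -0.087] [0.0729 0.2301 0.0435] toolz [ 0.0213  0.0666 -0.9976] ytool yaw 72.42
```

>>> jog_arm:
  deltas:
    - [[0, -10, 0], 0, 1]
    - [[0, -10, 0], 0, 1]
    - [[0, -10, 0], 0, 1]
    - [[0, -10, 0], 0, 1]
    - [[0, -10, 0], 0, 1]

```text
time: 10.98
position: [0.0705, 0.2226, 0.0368]
eef_rot: [0.003, 0.153, 0.988, 0.02]
wrist_force: [0.2, -0.5, -0.1]
gripper_width: 0.0853
grasp_force: 0.0
```

```bash
python3 -c "from h import *;js()"
```

```text
11.0 [ 1.211  0.411  2.581  0.015  0.108 -0.067] [0.0705 0.2226 0.0368] toolz [ 0.0131  0.0393 -0.9991] ytool yaw 72.42
```

>>> jog_arm:
  deltas:
    - [[0, -10, 0], 0, 1]
    - [[0, -10, 0], 0, 1]
    - [[0, -10, 0], 0, 1]
    - [[0, -10, 0], 0, 1]
    - [[0, -10, 0], 0, 1]

```text
time: 11.4
position: [0.0681, 0.2153, 0.0305]
eef_rot: [0.002, 0.153, 0.988, 0.007]
wrist_force: [-0.2, -0.2, 0.6]
gripper_width: 0.0853
grasp_force: 0.0
```

```bash
python3 -c "from h import *;js()"
```

```text
11.4 [ 1.212e+00  4.390e-01  2.581e+00 -2.000e-03  1.090e-01 -4.900e-02] [0.0681 0.2153 0.0305] toolz [ 0.0051  0.0128 -0.9999] ytool yaw 72.42
```

>>> jog_arm:
  deltas:
    - [[0, -10, 0], 0, 1]
    - [[0, -10, 0], 0, 1]
    - [[0, -8, 0], 0, 1]
    - [[0, 10, -10], 0, 1]
    - [[0, 20, -20], 0, 1]

```text
time: 11.82
position: [0.0744, 0.236, 0.0562]
eef_rot: [-0.0, 0.153, 0.988, -0.005]
wrist_force: [0.1, 0.4, -1.4]
gripper_width: 0.0857
grasp_force: 0.0
```

>>> jog_arm:
  deltas:
    - [[0, 20, -30], 0, 1]
    - [[0, 20, -35], 0, 1]
    - [[0, 20, -35], 0, 1]
    - [[0, 20, -35], 0, 1]
    - [[0, 0, 0], 0, 1]

```text
time: 12.23
position: [0.1023, 0.3235, 0.1982]
eef_rot: [0.002, 0.153, 0.988, 0.006]
wrist_force: [0.2, 2.7, -0.3]
gripper_width: 0.0852
grasp_force: 0.0
```

```bash
cat >> h.py <<'E'
def plan(x,y,z,yaw=None):
    """total tool-frame shift (mm) to TCP target and turn about tool z (deg) for tool-y yaw (mod 180)"""
    T=pose(); d=T[:3,:3].T@(np.array([x,y,z])-T[:3,3])*1000
    if yaw is not None:
        dy=(np.degrees(np.arctan2(T[1,1],T[0,1]))-yaw+90)%180-90
        Z=R.from_euler("z",dy,degrees=True).as_matrix(); print("turn",np.round(dy,2),"shift after turn",np.round(Z.T@d,1))
    print("shift now",np.round(d,1))
E
python3 -c "from h import *;js();plan(.4395,.0986,.24,81.5)"
```

```text
12.2 [ 1.23e+00  3.40e-02  2.25e+00 -2.00e-03  8.44e-01 -3.20e-02] [0.1023 0.3235 0.1982] toolz [ 0.0057  0.0123 -0.9999] ytool yaw 72.42
turn -9.08 shift after turn [-366.9 -172.1  -42.6]
shift now [-389.4 -112.   -42.6]
```

>>> jog_arm:
  deltas:
    - [[0, 0, -5], -4.54, 1]
    - [[-16, -8, -8], -4.54, 1]
    - [[-36, -17, -8], 0, 1]
    - [[-36, -17, -8], 0, 1]
    - [[-36, -17, -8], 0, 1]

```text
time: 12.65
position: [0.2132, 0.2372, 0.2292]
eef_rot: [0.0, 0.073, 0.997, -0.001]
wrist_force: [-0.2, 0.3, -0.3]
gripper_width: 0.0858
grasp_force: 0.0
```

>>> jog_arm:
  deltas:
    - [[-36, -17, -6], 0, 1]
    - [[-36, -17, 0], 0, 1]
    - [[-36, -17, 0], 0, 1]
    - [[-36, -17, 0], 0, 1]
    - [[-36, -17, 0], 0, 1]

```text
time: 13.07
position: [0.3792, 0.126, 0.2351]
eef_rot: [0.0, 0.075, 0.997, -0.001]
wrist_force: [-0.0, 1.0, 0.5]
gripper_width: 0.0853
grasp_force: 0.0
```

>>> jog_arm:
  deltas:
    - [[-33, -14, 0], 0, 1]
    - [[-17, -7, 0], 0, 1]
    - [[0, 0, 0], 0, 1]

```text
time: 13.32
position: [0.4275, 0.0979, 0.2351]
eef_rot: [0.001, 0.076, 0.997, -0.001]
wrist_force: [-0.3, 0.3, 0.3]
gripper_width: 0.0854
grasp_force: 0.0
```

Run:
```python
from h import *
js();plan(.4395,.0986,.24,81.5)
T=pose();im=optics.camera("wrist");save(im,"w1.png",1.5);np.savez("w1.npz",im=im,T=T)
print(optics.camera_model("wrist")["mount"])
```

```text
13.3 [ 0.199  0.139  2.021 -0.003  0.98  -1.218] [0.4275 0.0979 0.2351] toolz [ 0.0015 -0.002  -1.    ] ytool yaw 81.3
turn -0.2 shift after turn [-11.8   2.5  -4.9]
shift now [-11.8   2.5  -4.9]
[[-5.45779007e-04 -9.60013979e-01 -2.79951536e-01  7.05705046e-02]
 [ 9.99999539e-01 -7.44953291e-04  6.05057644e-04 -2.01859643e-04]
 [-7.89414614e-04 -2.79951077e-01  9.60013943e-01 -1.43451201e-01]
 [ 0.00000000e+00  0.00000000e+00  0.00000000e+00  1.00000000e+00]]
```

View pics/w1.png

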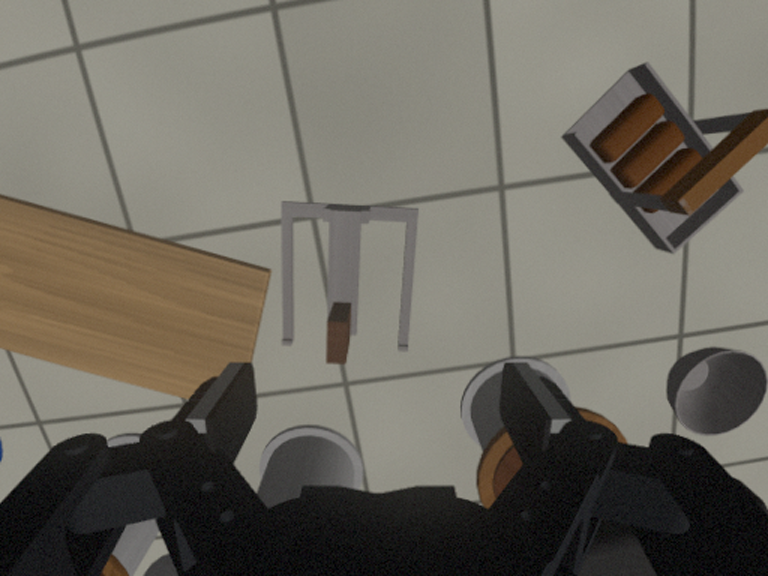

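```bash
cat >> h.py <<'E'
def fit2d(model,pts):
    f=np.round;a=np.array(model);b=np.array(pts)[:,:2];ca,cb=a.mean(0),b.mean(0);H=(a-ca).T@(b-cb)
    th=np.arctan2(H[0,1]-H[1,0],H[0,0]+H[1,1]);Rm=np.array([[np.cos(th),-np.sin(th)],[np.sin(th),np.cos(th)]])
    return f(cb-Rm@ca,4),f(np.degrees(th),1),f(np.linalg.norm((a-ca)@Rm.T+cb-b,axis=1)*1000,1)
E
python3 - <<'E'
from h import *
T=np.load("w1.npz")["T"]
p=unproj("wrist",np.array([(404,349),(415,208),(282,202),(287,344)])/1.5,.010,T)
# image right = ? print raw
print(np.round(p,3)); print(fit2d([(.045,.055),(-.088,.060),(-.088,-.060),(.045,-.055)],p))
print("grip top face",unproj("wrist",np.array([(340,304),(338,362),(329,333),(349,333)])/1.5,.105,T))
print("tray",fit2d([(.072,-.036),(.072,.036),(-.07,.036),(-.07,-.036)],unproj("wrist",np.array([(672,250),(742,188),(646,64),(564,136)])/1.5,.026,T)))
E
```

```text
[[ 0.523  0.108  0.01 ]
 [ 0.393  0.136  0.01 ]
 [ 0.37   0.022  0.01 ]
 [ 0.502 -0.002  0.01 ]]
(array([0.4682, 0.062 ]), np.float64(-11.2), array([1.2, 2.3, 2.1, 0.9]))
grip top face [[0.44068999 0.06939388 0.105     ]
 [0.48356191 0.06020023 0.105     ]
 [0.46059847 0.05794881 0.105     ]
 [0.46271543 0.07185345 0.105     ]]
tray (array([0.3829, 0.3378]), np.float64(38.6), array([2.6, 2.8, 5.8, 5.9]))
```

Run:
```python
from h import *
im=optics.camera("top")
for d in optics.search_frame("top","puller_grip"): print(d, unproj("top",d["xy"],.095))
print(proj("top",[.468,.062,.105]))
print([ (d["xy"],unproj("top",d["xy"],.1)) for d in optics.search_frame("top","tray_handle")])
T=pose();optics.camera("wrist")
for d in optics.search_frame("wrist","puller_grip"): print(d, unproj("wrist",d["xy"],.085,T))
plan(.466,.062,.2,81.5-2.7)
```

```text
{'xy': [246.5, 241.1], 'conf': 0.76} [[0.38610575 0.07664578 0.095     ]]
{'xy': [102.0, 259.5], 'conf': 0.75} [[0.33872051 0.51678883 0.095     ]]
{'xy': [162.3, 243.2], 'conf': 0.57} [[0.38512045 0.32986038 0.095     ]]
[[250.67943131 213.20485955]]
[([162.3, 241.8], array([[0.38920268, 0.32858531, 0.1       ]]))]
{'xy': [222.7, 179.4], 'conf': 0.96} [[0.41554891 0.06907193 0.085     ]]
turn 2.78 shift after turn [-49.1 -29.3  35.4]
shift now [-47.7 -31.6  35.4]
```

>>> jog_arm:
  deltas:
    - [[-24, -14, 0], 1.4, 1]
    - [[-24, -14, 0], 1.4, 1]
    - [[0, -1, 35], 0, 1]
    - [[0, 0, 30], 0, 1]
    - [[0, 0, 0], 0, 1]

```text
time: 14.03
position: [0.4635, 0.0634, 0.1666]
eef_rot: [-0.004, 0.098, 0.995, -0.002]
wrist_force: [-1.1, 0.8, 0.3]
gripper_width: 0.0852
grasp_force: 0.0
```

Run:
```python
from h import *
js();plan(.465,.063,.064,78.8)
T=pose();im=optics.camera("wrist");save(im,"w2.png",1.5)
```

```text
14.0 [ 1.110e-01  2.950e-01  2.014e+00 -2.000e-03  8.410e-01 -1.261e+00] [0.4635 0.0634 0.1666] toolz [-0.0078 -0.0025 -1.    ] ytool yaw 78.74
turn -0.06 shift after turn [ -2.2   0.3 102.5]
shift now [ -2.2   0.3 102.5]
```

View pics/w2.png

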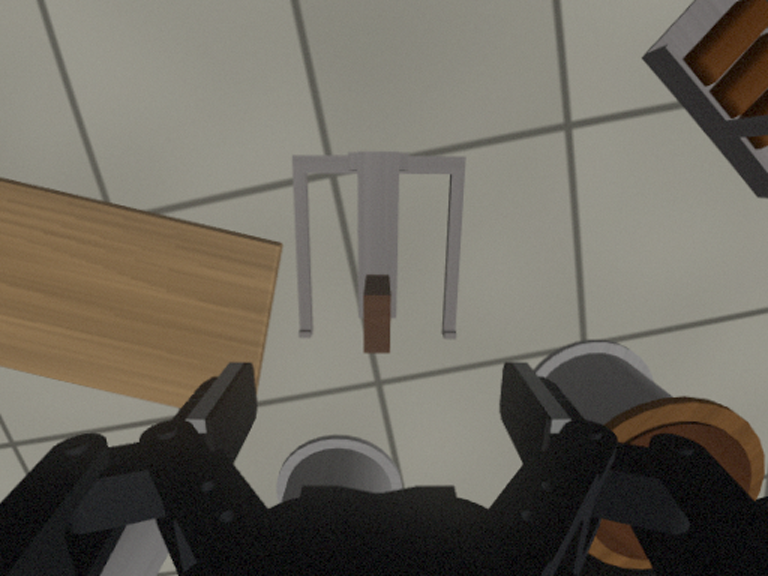

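>>> jog_arm:
  deltas:
    - [[-2, 0, 30], 0, 1]
    - [[0, 0, 35], 0, 1]
    - [[0, 0, 25], 0, 1]
    - [[0, 0, 12], 0, 1]
    - [[0, 0, 0], 0, 1]

```text
time: 14.5
position: [0.4685, 0.0634, 0.068]
eef_rot: [-0.001, 0.098, 0.995, -0.001]
wrist_force: [-0.1, -0.7, 0.4]
gripper_width: 0.0855
grasp_force: 0.0
```

>>> jog_arm:
  deltas:
    - [[0, 0, 0], 0, -1]
    - [[0, 0, 0], 0, -1]
    - [[0, 0, 0], 0, -1]
    - [[0, 0, 0], 0, -1]
    - [[0, 0, 0], 0, -1]
  newtons: 100

```text
time: 14.92
position: [0.4701, 0.0629, 0.0697]
eef_rot: [0.001, 0.098, 0.995, -0.001]
wrist_force: [0.1, -0.5, 0.2]
gripper_width: 0.0251
grasp_force: 0.0
```

>>> jog_arm:
  deltas:
    - [[0, 0, 0], 0, -1]
    - [[0, 0, 0], 0, -1]

```text
time: 15.08
position: [0.47, 0.0628, 0.0695]
eef_rot: [0.001, 0.098, 0.995, -0.001]
wrist_force: [-2.0, -0.1, 9.0]
gripper_width: 0.0126
grasp_force: 97.8
```

Run:
```python
from h import *
js()
```

```text
15.1 [ 0.109  0.478  2.053 -0.003  0.608 -1.262] [0.47   0.0628 0.0695] toolz [ 0.002  -0.0015 -1.    ] ytool yaw 78.7
```

>>> jog_arm:
  deltas:
    - [[0, 0, -15], 0, -1]
    - [[0, 0, -25], 0, -1]
    - [[0, 0, -30], 0, -1]
    - [[0, 0, -30], 0, -1]
    - [[0, 0, -20], 0, -1]

```text
time: 15.5
position: [0.4699, 0.063, 0.1912]
eef_rot: [0.001, 0.099, 0.995, -0.001]
wrist_force: [0.8, 1.2, -2.6]
gripper_width: 0.0126
grasp_force: 97.6
```

Run:
```python
from h import *
js();plan(.5215,-.163,.1815,72.5)
```

```text
15.5 [ 0.109  0.259  1.99  -0.002  0.89  -1.263] [0.4699 0.063  0.1912] toolz [ 0.0029 -0.0013 -1.    ] ytool yaw 78.69
turn 6.19 shift after turn [-117.1 -200.1   10.1]
shift now [ -94.8 -211.5   10.1]
```

>>> jog_arm:
  deltas:
    - [[0, -20, 0], 3.1, -1]
    - [[0, -36, 0], 3.1, -1]
    - [[0, -36, 0], 0, -1]
    - [[0, -36, 0], 0, -1]
    - [[-5, -36, 0], 0, -1]

```text
time: 15.92
position: [0.4271, -0.0969, 0.1889]
eef_rot: [0.0, 0.152, 0.988, -0.001]
wrist_force: [0.0, 1.0, -0.9]
gripper_width: 0.0131
grasp_force: 97.6
```

>>> jog_arm:
  deltas:
    - [[-20, -20, 0], 0, -1]
    - [[-30, -12, 0], 0, -1]
    - [[-30, 0, 3], 0, -1]
    - [[-22, 0, 3], 0, -1]
    - [[-10, 0, 3], 0, -1]

```text
time: 16.33
position: [0.5286, -0.1617, 0.1802]
eef_rot: [0.002, 0.153, 0.988, -0.001]
wrist_force: [0.6, -0.4, -0.6]
gripper_width: 0.0126
grasp_force: 97.8
```

>>> jog_arm:
  deltas:
    - [[0, 0, 0], 0, -1]

```text
time: 16.42
position: [0.5272, -0.1607, 0.1794]
eef_rot: [0.0, 0.152, 0.988, -0.001]
wrist_force: [0.1, -0.1, -2.1]
gripper_width: 0.0126
grasp_force: 97.7
```

Run:
```python
from h import *
js();plan(.5215,-.163,.1815,72.5)
im=optics.camera("top");np.save("t2.npy",im);save(im[110:230,250:390],"t2.png",5)
T=pose();im=optics.camera("wrist");np.savez("w3.npz",im=im,T=T);save(im,"w3.png",1.5)
```

```text
16.4 [-0.317  0.383  1.835 -0.002  0.922 -1.581] [ 0.5272 -0.1607  0.1794] toolz [ 7.0e-04 -1.5e-03 -1.0e+00] ytool yaw 72.48
turn -0.02 shift after turn [ 4.7 -3.9 -2.1]
shift now [ 4.7 -3.9 -2.1]
```

View pics/t2.png

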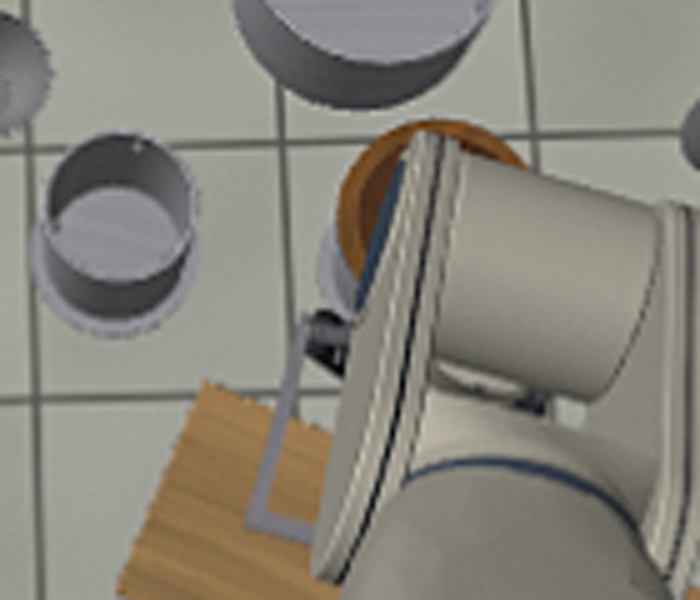

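View pics/w3.png

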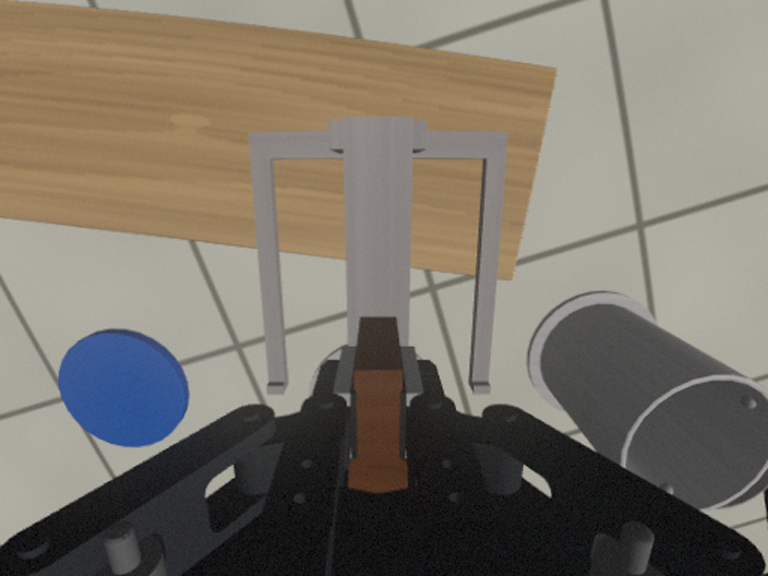

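Run:
```python
from h import *
d=np.load("w3.npz");T=d["T"]
zt=T[2,3]-.0695+.008
m=[(.045,.060),(-.088,.060),(-.088,-.060),(.045,-.060)]
# puller +y is left (robot) -> image right? tool y yaw 72 (left); check signs from points
px=np.array([(491,386),(507,132),(249,132),(267,387)])/1.5
p=unproj("wrist",px,zt,T);print(np.round(p,3));o,th,r=fit2d(m,p);print(o,th,r)
print("origin minus TCP in tool frame",T[:3,:3].T@(np.r_[o,T[2,3]]-T[:3,3])*1000)
c,s=np.cos(np.radians(th)),np.sin(np.radians(th))
for q in((.045,.060),(-.088,.060)):
    w=[o[0]+c*q[0]-s*q[1],o[1]+s*q[0]+c*q[1],zt]; print("pred top px",proj("top",w))
print("seen",(250+302/5,110+322/5),(250+247/5,110+524/5))
# cap ellipse circle fit with 3D circle, open-pot rim
from scipy.optimize import least_squares
im=np.load("t2.npy").astype(int)
```

```text
[[ 0.585 -0.113  0.118]
 [ 0.459 -0.076  0.118]
 [ 0.423 -0.19   0.118]
 [ 0.548 -0.231  0.118]]
[ 0.5242 -0.1591] -17.3 [1.9 1.  0.6 1.7]
origin minus TCP in tool frame [1.51246109e+00 4.90250736e-01 5.64462496e-04]
pred top px [[309.12907252 172.00967835]]
pred top px [[297.60146413 214.95329127]]
seen (310.4, 174.4) (299.4, 214.8)
```

Run:
```python
from h import *
from scipy.optimize import minimize
a=np.linspace(0,2*np.pi,90)[:-1]
def sil(cam_,x,y,zr,s):
    P=np.concatenate([np.c_[x+.062*np.cos(a),y+.062*np.sin(a),0*a+zr+h] for h in(0,.008)])
    return cv2.convexHull(((proj(cam_,P)+.5)*s-.5).astype(np.float32)).reshape(-1,2)
for n in("top","side"):
    im=cv2.imread(f"pics/{n}0.png")[:,:,::-1].astype(int); s=1.5
    for nm,c,zr in(("low",(.607,.212),.1),("tall",(.636,-.198),.13)):
        m=((im[...,0]-im[...,2])>45).astype(np.uint8)
        px=(proj(n,[c[0],c[1],zr+.005])[0]*s).astype(int); w=np.zeros_like(m);cv2.circle(w,tuple(int(v) for v in px),46,1,-1)
        m&=w; k,lab,st,_=cv2.connectedComponentsWithStats(m); i=1+st[1:,4].argmax(); m=(lab==i).astype(np.uint8)
        m=cv2.morphologyEx(m,cv2.MORPH_CLOSE,np.ones((9,9)))
        def cost(v):
            q=np.zeros(m.shape,np.uint8);cv2.fillConvexPoly(q,np.round(sil(n,v[0],v[1],zr,s)*16).astype(np.int32),1,shift=4)
            return float((q!=m).sum())
        best=min((minimize(cost,c,method="Nelder-Mead",options=dict(initial_simplex=np.array(c)+d*np.array([[0,0],[1,0],[0,1]]))) for d in(.008,-.008,.004)),key=lambda r:r.fun)
        print(n,nm,np.round(best.x,4),best.fun,m.sum())
```

```text
top low [0.6082 0.2089] 266.0 2729
top tall [ 0.6358 -0.1993] 246.0 2922
side low [0.6127 0.2033] 1195.0 418
side tall [ 0.6436 -0.2138] 794.0 238
```

Run:
```python
from h import *
plan(.638,-.1985,.1800)
```

```text
shift now [-119.8   -3.    -0.7]
```

>>> jog_arm:
  deltas:
    - [[-5, -3, 0], 0, -1]
    - [[-15, 0, 0], 0, -1]
    - [[-20, 0, 0], 0, -1]
    - [[-20, 0, 0], 0, -1]
    - [[-10, 0, 0], 0, -1]

```text
time: 16.93
position: [0.5932, -0.1845, 0.1808]
eef_rot: [0.001, 0.152, 0.988, -0.001]
wrist_force: [0.4, -0.5, -1.2]
gripper_width: 0.0128
grasp_force: 97.8
```

Run:
```python
from h import *
plan(.638,-.1985,.1800)
```

```text
shift now [-46.9   0.1   0.9]
```

>>> jog_arm:
  deltas:
    - [[-12, 0, 0], 0, -1]
    - [[-12, 0, 0], 0, -1]
    - [[-12, 0, 0], 0, -1]
    - [[-9, 0, 0], 0, -1]
    - [[0, 0, 0], 0, -1]

```text
time: 17.35
position: [0.6356, -0.1979, 0.1803]
eef_rot: [0.001, 0.152, 0.988, -0.001]
wrist_force: [-0.8, 0.5, -0.3]
gripper_width: 0.013
grasp_force: 97.8
```

Run:
```python
from h import *
plan(.638,-.1985,.1800);print(readout.get_state()["wrist_force"],readout.get_state()["moment"])
im=optics.camera("side");save(im[80:230,180:380],"s1.png",4)
```

```text
shift now [-2.4  0.1  0.4]
[-0.84713279  0.49614061 -0.30025682] [ 0.02752557 -0.07260057 -0.04506091]
```

View pics/s1.png

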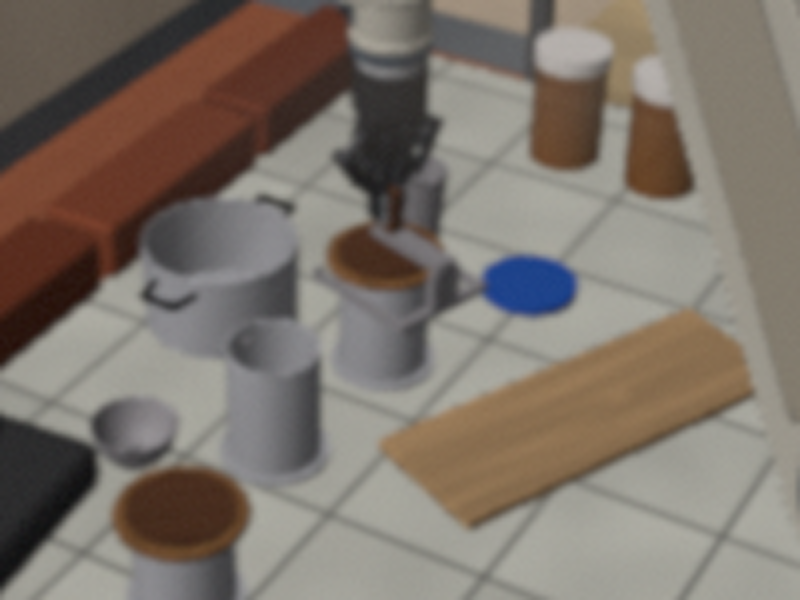

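>>> jog_arm:
  deltas:
    - [[-2, 0, -5], 0, -1]
    - [[0, 0, -5], 0, -1]
    - [[0, 0, -4], 0, -1]
    - [[0, 0, -3], 0, -1]
    - [[0, 0, -3], 0, -1]

```text
time: 17.82
position: [0.6363, -0.198, 0.2004]
eef_rot: [0.0, 0.152, 0.988, -0.001]
wrist_force: [-0.8, 0.9, -2.8]
gripper_width: 0.0128
grasp_force: 99.8
```

>>> jog_arm:
  deltas:
    - [[0, 0, -3], 0, -1]
    - [[0, 0, -3], 0, -1]
    - [[0, 0, -3], 0, -1]
    - [[0, 0, -4], 0, -1]
    - [[0, 0, -5], 0, -1]

```text
time: 18.23
position: [0.6366, -0.1982, 0.2186]
eef_rot: [0.0, 0.152, 0.988, -0.001]
wrist_force: [-1.3, 0.2, -2.1]
gripper_width: 0.0129
grasp_force: 99.8
```

>>> jog_arm:
  deltas:
    - [[0, 0, -8], 0, -1]
    - [[0, 0, -12], 0, -1]
    - [[0, 0, -15], 0, -1]
    - [[0, 0, -15], 0, -1]
    - [[0, 0, -15], 0, -1]

```text
time: 18.65
position: [0.6369, -0.1981, 0.2851]
eef_rot: [0.001, 0.152, 0.988, -0.001]
wrist_force: [0.7, 0.6, -2.0]
gripper_width: 0.0128
grasp_force: 99.8
```

Run:
```python
from h import *
js()
im=optics.camera("side");save(im[60:230,180:380],"s2.png",3)
```

```text
18.6 [-3.190e-01  4.330e-01  1.484e+00 -1.000e-03  1.222e+00 -1.584e+00] [ 0.6369 -0.1981  0.2851] toolz [ 0.0018 -0.0019 -1.    ] ytool yaw 72.5
```

View pics/s2.png

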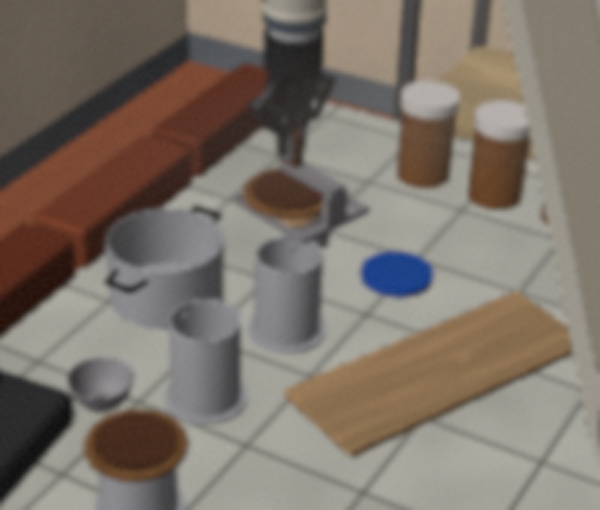

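Run:
```python
from h import *
plan(.371,-.308,.20,50)
```

```text
turn 22.5 shift after turn [ 135.2 -255.8   87.4]
shift now [ 222.8 -184.6   87.4]
```

>>> jog_arm:
  deltas:
    - [[8, -6, 0], 0, -1]
    - [[16, -13, 0], 0, -1]
    - [[24, -20, 0], 0, -1]
    - [[28, -23, 0], 0, -1]
    - [[30, -25, 0], 0, -1]

```text
time: 19.12
position: [0.5073, -0.249, 0.2821]
eef_rot: [-0.0, 0.152, 0.988, -0.001]
wrist_force: [0.3, -1.4, -2.3]
gripper_width: 0.0128
grasp_force: 99.8
```

>>> jog_arm:
  deltas:
    - [[30, -25, 0], 0, -1]
    - [[30, -25, 0], 0, -1]
    - [[26, -22, 5], 0, -1]
    - [[18, -15, 10], 0, -1]
    - [[12, -10, 15], 0, -1]

```text
time: 19.53
position: [0.3667, -0.3074, 0.2534]
eef_rot: [0.001, 0.153, 0.988, -0.001]
wrist_force: [0.1, 0.7, -2.5]
gripper_width: 0.013
grasp_force: 100.0
```

>>> jog_arm:
  deltas:
    - [[0, 0, 15], 3, -1]
    - [[0, 0, 15], 5.5, -1]
    - [[0, 0, 15], 6, -1]
    - [[0, 0, 10], 5, -1]
    - [[0, 0, 0], 3, -1]

```text
time: 19.95
position: [0.3673, -0.3056, 0.1956]
eef_rot: [-0.002, 0.344, 0.939, 0.0]
wrist_force: [-0.0, 0.7, -2.6]
gripper_width: 0.0126
grasp_force: 99.9
```

Run:
```python
from h import *
js();plan(.371,-.308,.1025,50)
im=optics.camera("wrist");save(im,"w4.png",1.5)
```

```text
20.0 [-7.180e-01  2.600e-01  1.975e+00 -1.000e-03  9.100e-01 -1.585e+00] [ 0.3673 -0.3056  0.1956] toolz [-0.0031  0.0016 -1.    ] ytool yaw 49.72
turn -0.28 shift after turn [-4.7  0.6 93.1]
shift now [-4.7  0.6 93.1]
```

View pics/w4.png

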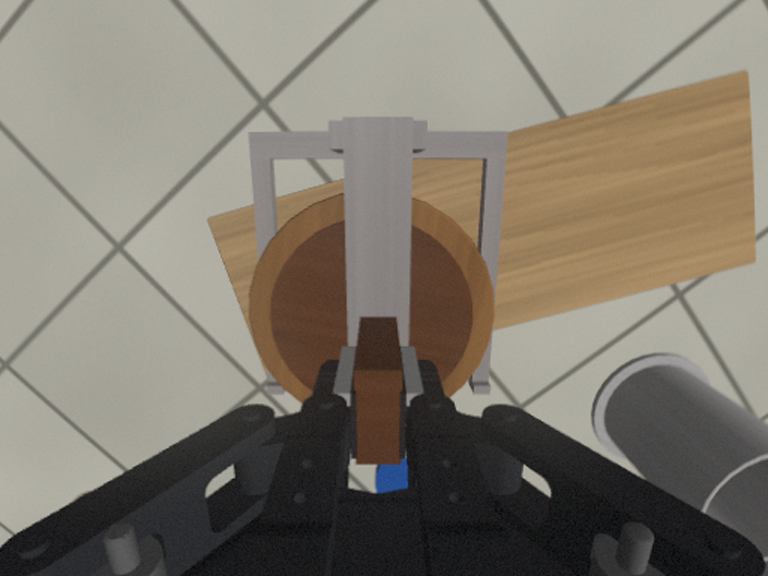

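Run:
```python
from h import *
f=lambda l,z:unproj("wrist",(np.array(l)+.5)/1.5-.5,z)
zt=pose()[2,3]-.0695+.008
print("cap",f([(372,312)],zt+.009)) 
c=f([(208,218),(747,72),(755,262)],.015);print(c)
# long near edge -> direction, mid short edge
u=c[1]-c[0];L=np.linalg.norm(u);u/=L;v=c[2]-c[1];W=np.linalg.norm(v);print(L,W,"centre",(c[0]+c[2])/2,np.degrees(np.arctan2(u[1],u[0])))
```

```text
cap [[ 0.36305862 -0.30543064  0.14396945]]
[[ 0.2540694  -0.38227426  0.015     ]
 [ 0.43284874 -0.00427949  0.015     ]
 [ 0.56701838 -0.06683568  0.015     ]]
0.4181412462044354 0.14803637243721568 centre [ 0.41054389 -0.22455497  0.015     ] 64.68736003064525
```

>>> jog_arm:
  deltas:
    - [[-4, 0, 20], 0, -1]
    - [[-4, 0, 28], 0, -1]
    - [[0, 0, 25], 0, -1]
    - [[0, 0, 14], 0, -1]
    - [[0, 0, 4], 0, -1]

```text
time: 20.42
position: [0.3739, -0.3109, 0.1049]
eef_rot: [-0.002, 0.341, 0.94, 0.0]
wrist_force: [-0.5, 0.2, -2.4]
gripper_width: 0.0126
grasp_force: 99.8
```

>>> jog_arm:
  deltas:
    - [[0, 0, 3], 0, -1]
    - [[0, 0, 3], 0, -1]
    - [[0, 0, 3], 0, -1]
    - [[0, 0, 2], 0, -1]
    - [[0, 0, 0], 0, -1]

```text
time: 20.83
position: [0.3761, -0.3125, 0.0966]
eef_rot: [0.001, 0.342, 0.94, -0.001]
wrist_force: [0.4, 0.5, -0.3]
gripper_width: 0.0129
grasp_force: 99.8
```

Run:
```python
from h import *
js();print(readout.get_state()["wrist_force"])
```

```text
20.8 [-7.170e-01  4.410e-01  2.013e+00 -1.000e-03  6.850e-01 -1.589e+00] [ 0.3761 -0.3125  0.0966] toolz [ 0.0015 -0.0023 -1.    ] ytool yaw 50.01
[ 0.38208469  0.46008278 -0.33636736]
```

>>> jog_arm:
  deltas:
    - [[0, 0, 3], 0, -1]
    - [[0, 0, 3], 0, -1]
    - [[0, 0, 0], 0, -1]
    - [[0, 0, 0], 0, -1]
    - [[0, 0, 0], 0, -1]

```text
time: 21.25
position: [0.3758, -0.3123, 0.0902]
eef_rot: [0.001, 0.342, 0.94, -0.001]
wrist_force: [0.7, -0.2, -0.5]
gripper_width: 0.0129
grasp_force: 99.8
```

Run:
```python
from h import *
js();print(readout.get_state()["wrist_force"])
```

```text
21.2 [-7.170e-01  4.530e-01  2.016e+00 -1.000e-03  6.710e-01 -1.589e+00] [ 0.3758 -0.3123  0.0902] toolz [ 6.0e-04 -1.5e-03 -1.0e+00] ytool yaw 50.0
[ 0.67099471 -0.19531207 -0.52603934]
```

>>> jog_arm:
  deltas:
    - [[5, 0, 0], 0, -1]
    - [[10, 0, 0], 0, -1]
    - [[15, 0, 0], 0, -1]
    - [[20, 0, 0], 0, -1]
    - [[20, 0, 0], 0, -1]

```text
time: 21.67
position: [0.3209, -0.2662, 0.0901]
eef_rot: [0.0, 0.342, 0.94, -0.001]
wrist_force: [-1.1, 0.2, -1.5]
gripper_width: 0.0128
grasp_force: 99.8
```

>>> jog_arm:
  deltas:
    - [[20, 0, 0], 0, -1]
    - [[20, 0, 0], 0, -1]
    - [[10, 0, 0], 0, -1]
    - [[0, 0, -10], 0, -1]
    - [[0, 0, -20], 0, -1]

```text
time: 22.08
position: [0.2819, -0.2334, 0.1191]
eef_rot: [-0.002, 0.342, 0.94, 0.0]
wrist_force: [-0.9, 0.3, -0.8]
gripper_width: 0.0132
grasp_force: 99.9
```

>>> jog_arm:
  deltas:
    - [[0, 0, -30], 0, -1]
    - [[0, 0, -30], 0, -1]
    - [[0, 0, -20], 0, -1]
    - [[0, 0, 0], 0, -1]

```text
time: 22.42
position: [0.2856, -0.2365, 0.2036]
eef_rot: [0.004, 0.342, 0.94, -0.002]
wrist_force: [0.4, -0.6, -1.2]
gripper_width: 0.0127
grasp_force: 100.0
```

Run:
```python
from h import *
js()
a=np.degrees(np.arctan2(.212,.610));print(a)
im=optics.camera("top");save(im[150:310,200:440],"t3.png",3)
```

```text
22.4 [-7.230e-01  7.800e-02  2.185e+00 -1.000e-03  8.690e-01 -1.595e+00] [ 0.2856 -0.2365  0.2036] toolz [ 0.0066 -0.0068 -1.    ] ytool yaw 50.0
19.164434509779316
```

View pics/t3.png

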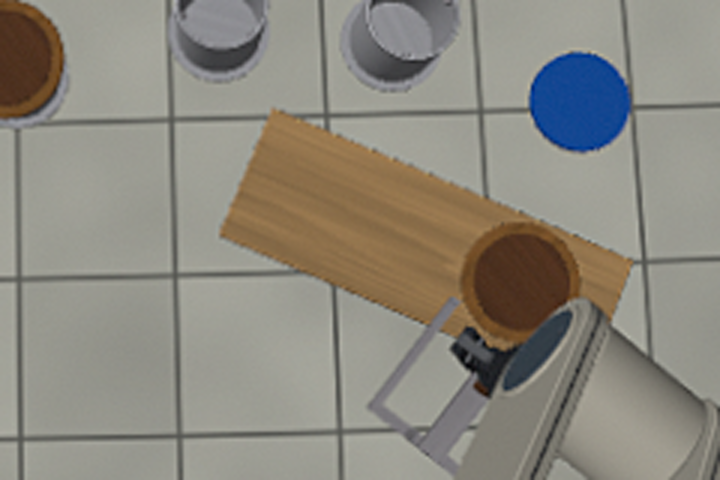

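Run:
```python
from h import *
plan(.459,.158,.2);
```

```text
shift now [119.7 413.7   0.5]
```

>>> jog_arm:
  deltas:
    - [[5, 16, 0], 0, -1]
    - [[9, 32, 0], 0, -1]
    - [[11, 38, 0], -6.6, -1]
    - [[6, 39, 0], -6.6, -1]
    - [[2, 40, 0], -6.6, -1]

```text
time: 22.88
position: [0.352, -0.0789, 0.1986]
eef_rot: [-0.0, 0.173, 0.985, -0.001]
wrist_force: [1.0, -0.8, -0.6]
gripper_width: 0.013
grasp_force: 100.0
```

>>> jog_arm:
  deltas:
    - [[-3, 40, 0], -6.6, -1]
    - [[-7, 39, 0], -6.6, -1]
    - [[-11, 38, 0], -6.6, -1]
    - [[-15, 36, 0], -6.6, -1]
    - [[-19, 34, 0], -6.6, -1]

```text
time: 23.3
position: [0.4305, 0.1023, 0.1979]
eef_rot: [-0.001, -0.115, 0.993, -0.001]
wrist_force: [0.3, -0.9, -1.2]
gripper_width: 0.0125
grasp_force: 100.0
```

>>> jog_arm:
  deltas:
    - [[0, 0, 0], -6.4, -1]
    - [[0, 0, 0], 0, -1]

```text
time: 23.47
position: [0.4308, 0.102, 0.1979]
eef_rot: [-0.001, -0.171, 0.985, -0.001]
wrist_force: [-0.9, -1.0, -1.1]
gripper_width: 0.0129
grasp_force: 100.1
```

Run:
```python
from h import *
js();plan(.492,.170,.1495,109.2)
im=optics.camera("top");save(im[110:260,140:300],"t4.png",4)
m=((im[...,0].astype(int)-im[...,2])>30).astype(np.uint8);np.save("t4.npy",im)
T=pose();im=optics.camera("wrist");np.savez("w5.npz",im=im,T=T)
```

```text
23.5 [ 2.070e-01  2.050e-01  2.045e+00 -2.000e-03  8.940e-01 -1.706e+00] [0.4308 0.102  0.1979] toolz [-0.0017 -0.0021 -1.    ] ytool yaw 109.66
turn 0.46 shift after turn [-80.3  44.1  48.1]
shift now [-80.6  43.5  48.1]
```

View pics/t4.png

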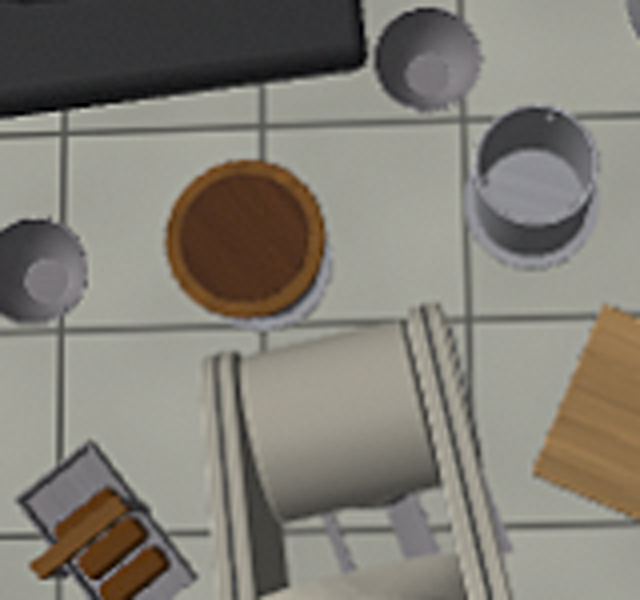

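>>> jog_arm:
  deltas:
    - [[-10, 9, 0], 0.46, -1]
    - [[-20, 11, 12], 0, -1]
    - [[-20, 11, 14], 0, -1]
    - [[-20, 10, 14], 0, -1]
    - [[-10, 3, 8], 0, -1]

```text
time: 23.98
position: [0.4935, 0.1675, 0.1499]
eef_rot: [-0.0, -0.16, 0.987, -0.001]
wrist_force: [0.6, 0.0, -1.0]
gripper_width: 0.0131
grasp_force: 99.9
```

>>> jog_arm:
  deltas:
    - [[0, 0, 0], 0, -1]
    - [[0, 0, 0], 0, -1]

```text
time: 24.15
position: [0.4918, 0.1663, 0.1505]
eef_rot: [-0.001, -0.161, 0.987, -0.001]
wrist_force: [-0.4, -0.6, -1.0]
gripper_width: 0.0129
grasp_force: 99.9
```

Run:
```python
from h import *
js();
# TCP target: pot + 1.5 mm fwd - .5 left
plan(.610+.0015,.211,.1495,109.2)
T=pose();im=optics.camera("wrist");np.savez("w6.npz",im=im,T=T);a=im
b=optics.camera("side")[170:300,150:300]
b=cv2.resize(b,(444,384));save(np.hstack([a[:,120:450],b]),"ws.png",1.0)
```

```text
24.2 [ 0.304  0.386  1.919 -0.002  0.839 -1.588] [0.4918 0.1663 0.1505] toolz [-0.0021 -0.0026 -1.    ] ytool yaw 108.54
turn -0.66 shift after turn [-127.7    2.9    0.7]
shift now [-127.7    4.4    0.7]
```

View pics/ws.png

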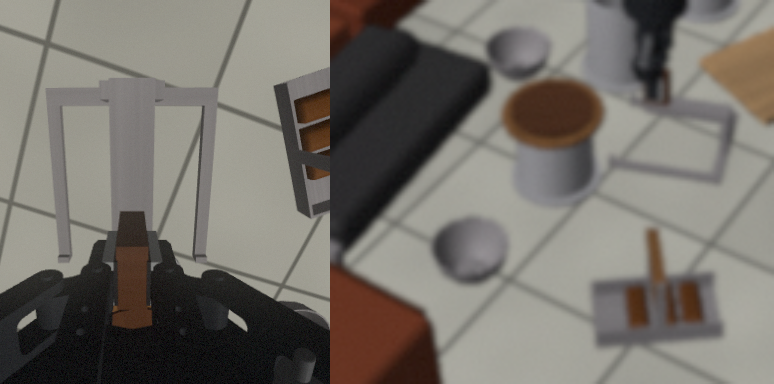

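Run:
```python
from h import *
from scipy.optimize import minimize
a=np.linspace(0,2*np.pi,90)[:-1]
def sil(n,v,zr):
    P=np.concatenate([np.c_[v[0]+.062*np.cos(a),v[1]+.062*np.sin(a),0*a+zr+h] for h in(0,.008)])
    return cv2.convexHull(proj(n,P).astype(np.float32)).reshape(-1,2)
zr=.1
for n in("top","side"):
    im=optics.camera(n).astype(int)
    c=(.610,.211); px=proj(n,[*c,zr+.004])[0]; s=8; h=36
    x0,y0=(px-h).astype(int); w=cv2.resize(im[y0:y0+2*h,x0:x0+2*h].astype(np.float32),None,fx=s,fy=s,interpolation=cv2.INTER_CUBIC)
    r=(w[...,0]-w[...,2]); m=(r>25).astype(np.uint8)
    k,lab,st,_=cv2.connectedComponentsWithStats(m); m=(lab==lab[h*s-5:h*s+5,h*s-5:h*s+5].max()).astype(np.uint8)
    def cost(v):
        q=np.zeros(m.shape,np.uint8);cv2.fillConvexPoly(q,np.round((((sil(n,v,zr)-[x0,y0])+.5)*s-.5)).astype(np.int32),1);return float((q!=m).sum())
    best=min((minimize(cost,c,method="Nelder-Mead",options=dict(initial_simplex=np.array(c)+d*np.array([[0,0],[1,0],[0,1]]))) for d in(.008,-.008,.004)),key=lambda r:r.fun)
    print(n,np.round(best.x,4),best.fun,m.sum())
```

```text
top [0.6202 0.2123] 51155.0 31943
side [0.6096 0.2076] 2750.0 42111
```

Run:
```python
from h import *
plan(.6108,.2092,.1495,109.0)
```

```text
turn -0.37 shift after turn [-125.8    1.6    2.6]
shift now [-125.8    2.4    2.6]
```

>>> jog_arm:
  deltas:
    - [[-5, 2, 2], -0.4, -1]
    - [[-15, 0, 0], 0, -1]
    - [[-20, 0, 0], 0, -1]
    - [[-20, 0, 0], 0, -1]
    - [[-15, 0, 0], 0, -1]

```text
time: 24.77
position: [0.5648, 0.1947, 0.1502]
eef_rot: [0.001, -0.166, 0.986, -0.001]
wrist_force: [-0.2, -0.2, -1.3]
gripper_width: 0.0127
grasp_force: 99.9
```

Run:
```python
from h import *
js();plan(.6108,.2092,.1495,109.0)
```

```text
24.8 [ 0.313  0.484  1.749 -0.002  0.906 -1.59 ] [0.5648 0.1947 0.1502] toolz [ 0.0026 -0.001  -1.    ] ytool yaw 109.13
turn 0.13 shift after turn [-48.2  -1.2   0.8]
shift now [-48.2  -1.3   0.8]
```

>>> jog_arm:
  deltas:
    - [[-12, -1, 0], 0, -1]
    - [[-12, 0, 0], 0, -1]
    - [[-12, 0, 0], 0, -1]
    - [[-10, 0, 0], 0, -1]
    - [[-2, 0, 0], 0, -1]

```text
time: 25.18
position: [0.6105, 0.2095, 0.1499]
eef_rot: [0.001, -0.166, 0.986, -0.001]
wrist_force: [-0.2, -0.0, -1.3]
gripper_width: 0.0127
grasp_force: 99.9
```

Run:
```python
from h import *
js();plan(.6108,.2092,.1495,109.0);print(readout.get_state()["wrist_force"])
```

```text
25.2 [ 0.313  0.547  1.638 -0.002  0.955 -1.591] [0.6105 0.2095 0.1499] toolz [ 2.6e-03 -9.0e-04 -1.0e+00] ytool yaw 109.13
turn 0.13 shift after turn [-0.2 -0.4  0.5]
shift now [-0.2 -0.4  0.5]
[-0.2385402  -0.0015366  -1.29980827]
```

No contact. Pull up.

>>> jog_arm:
  deltas:
    - [[0, 0, -5], 0, -1]
    - [[0, 0, -5], 0, -1]
    - [[0, 0, -4], 0, -1]
    - [[0, 0, -3], 0, -1]
    - [[0, 0, -3], 0, -1]

```text
time: 25.6
position: [0.6078, 0.2086, 0.1696]
eef_rot: [-0.0, -0.166, 0.986, -0.001]
wrist_force: [-0.7, -0.8, -2.1]
gripper_width: 0.0126
grasp_force: 99.8
```

>>> jog_arm:
  deltas:
    - [[0, 0, -3], 0, -1]
    - [[0, 0, -3], 0, -1]
    - [[0, 0, -3], 0, -1]
    - [[0, 0, -4], 0, -1]
    - [[0, 0, -5], 0, -1]

```text
time: 26.02
position: [0.6087, 0.209, 0.1879]
eef_rot: [0.0, -0.166, 0.986, -0.001]
wrist_force: [1.0, 0.0, -2.3]
gripper_width: 0.0124
grasp_force: 100.1
```

>>> jog_arm:
  deltas:
    - [[0, 0, -8], 0, -1]
    - [[0, 0, -12], 0, -1]
    - [[0, 0, -18], 0, -1]
    - [[0, 0, -25], 0, -1]
    - [[0, 0, -25], 0, -1]

```text
time: 26.43
position: [0.6084, 0.2091, 0.2771]
eef_rot: [-0.0, -0.166, 0.986, -0.001]
wrist_force: [1.1, 0.3, -2.5]
gripper_width: 0.013
grasp_force: 100.1
```

Run:
```python
from h import *
js();plan(.45,-.14,.20,74)
im=optics.camera("side").astype(int)
print([(d["xy"],d["conf"]) for d in optics.search_frame("side","cap_low")], proj("side",[.609,.209,pose()[2,3]-.0695+.012]), proj("side",[.609,.209,.104]))
```

```text
26.4 [ 0.313  0.405  1.546 -0.002  1.191 -1.591] [0.6084 0.2091 0.2771] toolz [ 1.0e-04 -1.7e-03 -1.0e+00] ytool yaw 109.14
turn 35.14 shift after turn [  56.1 -379.1   77.7]
shift now [ 264.  -277.7   77.7]
[([222.5, 182.4], 0.61)] [[222.74649756 180.65788791]] [[224.42673101 207.47567283]]
```

>>> jog_arm:
  deltas:
    - [[8, -8, 0], 0, -1]
    - [[16, -17, 0], 0, -1]
    - [[22, -23, 0], 0, -1]
    - [[26, -27, 0], 0, -1]
    - [[26, -28, 0], 0, -1]

```text
time: 26.95
position: [0.5475, 0.0783, 0.2741]
eef_rot: [-0.001, -0.167, 0.986, -0.001]
wrist_force: [1.0, 0.5, -3.6]
gripper_width: 0.0126
grasp_force: 99.8
```

>>> jog_arm:
  deltas:
    - [[26, -28, 0], 0, -1]
    - [[26, -28, 0], 0, -1]
    - [[26, -28, 0], 0, -1]
    - [[26, -28, 0], 0, -1]
    - [[24, -26, 5], 0, -1]

```text
time: 27.37
position: [0.4719, -0.0944, 0.2704]
eef_rot: [-0.0, -0.166, 0.986, -0.001]
wrist_force: [1.2, -0.4, -3.3]
gripper_width: 0.0127
grasp_force: 99.9
```

>>> jog_arm:
  deltas:
    - [[18, -18, 10], 2, -1]
    - [[12, -12, 12], 4, -1]
    - [[8, -6, 14], 5, -1]
    - [[0, 0, 14], 6, -1]
    - [[0, 0, 12], 6, -1]

```text
time: 27.78
position: [0.4463, -0.1389, 0.2071]
eef_rot: [-0.001, 0.037, 0.999, -0.0]
wrist_force: [-0.1, 0.2, -1.4]
gripper_width: 0.0128
grasp_force: 100.1
```

>>> jog_arm:
  deltas:
    - [[0, 0, 10], 6, -1]
    - [[0, 0, 0], 4, -1]
    - [[0, 0, 0], 2, -1]
    - [[0, 0, 0], 0, -1]

```text
time: 28.12
position: [0.447, -0.1382, 0.1977]
eef_rot: [-0.001, 0.139, 0.99, -0.001]
wrist_force: [-0.9, -0.5, -2.6]
gripper_width: 0.0131
grasp_force: 100.1
```

Run:
```python
from h import *
js()
T=pose();im=optics.camera("wrist").astype(int)
cs=optics.cut_out("wrist","cap_low");d=cs[0];print([ (c["xy"],c["conf"],c["pixels"].sum()) for c in cs])
p=d["pixels"];xs=[np.flatnonzero(r) for r in p]; wd=[(x.max()-x.min(),i,(x.max()+x.min())/2) for i,x in enumerate(xs) if len(x)]
w=max(wd);rows=[a for a in wd if a[0]>=w[0]-1];c=(np.mean([a[2] for a in rows]),np.mean([a[1] for a in rows]));print(w,c)
c3=unproj("wrist",c,T[2,3]-.0695+.017,T)[0];print("cap",c3,"move",np.array([.451,-.1386])-c3[:2])
plan(T[0,3]+.451-c3[0],T[1,3]-.1386-c3[1],.1025,73)
```

```text
28.1 [-0.324  0.242  1.995 -0.002  0.907 -1.616] [ 0.447  -0.1382  0.1977] toolz [-2.2e-03 -7.0e-04 -1.0e+00] ytool yaw 74.05
[([272.3, 195.6], 0.6, np.int64(12425)), ([80.1, 156.3], 0.3, np.int64(9993))]
(np.int64(165), 205, np.float64(253.5)) (np.float64(253.64285714285714), np.float64(202.5))
cap [ 0.43971726 -0.1347516   0.14519954] move [ 0.01128274 -0.0038484 ]
turn 1.2 shift after turn [-11.3  -0.4  95.8]
shift now [-11.3  -0.6  95.8]
```

>>> jog_arm:
  deltas:
    - [[-6, 0, 20], 0, -1]
    - [[-5, 0, 28], 0, -1]
    - [[0, 0, 25], 0, -1]
    - [[0, 0, 14], 0, -1]
    - [[0, 0, 4], 0, -1]

```text
time: 28.63
position: [0.4574, -0.1409, 0.1056]
eef_rot: [-0.002, 0.137, 0.991, -0.0]
wrist_force: [-0.0, -0.0, -2.4]
gripper_width: 0.0126
grasp_force: 100.0
```

>>> jog_arm:
  deltas:
    - [[0, 0, 3], 0, -1]
    - [[0, 0, 3], 0, -1]
    - [[0, 0, 3], 0, -1]
    - [[0, 0, 3], 0, -1]
    - [[0, 0, 0], 0, -1]

```text
time: 29.05
position: [0.4597, -0.1416, 0.0963]
eef_rot: [0.001, 0.138, 0.99, -0.001]
wrist_force: [-0.6, -0.5, -1.1]
gripper_width: 0.0132
grasp_force: 100.0
```

>>> jog_arm:
  deltas:
    - [[0, 0, 3], 0, -1]
    - [[0, 0, 0], 0, -1]
    - [[0, 0, 0], 0, -1]

```text
time: 29.3
position: [0.4595, -0.1415, 0.0931]
eef_rot: [0.001, 0.138, 0.99, -0.001]
wrist_force: [-0.1, 0.5, -0.9]
gripper_width: 0.0129
grasp_force: 100.0
```

Run:
```python
from h import *
js()
```

```text
29.3 [-3.230e-01  4.390e-01  2.031e+00 -2.000e-03  6.700e-01 -1.615e+00] [ 0.4595 -0.1415  0.0931] toolz [ 9.0e-04 -1.6e-03 -1.0e+00] ytool yaw 74.14
```

>>> jog_arm:
  deltas:
    - [[0, 0, 3], 0, -1]
    - [[0, 0, 0], 0, -1]
    - [[8, 0, 0], 0, -1]
    - [[14, 0, 0], 0, -1]
    - [[20, 0, 0], 0, -1]

```text
time: 29.72
position: [0.4194, -0.1301, 0.09]
eef_rot: [0.001, 0.138, 0.99, -0.001]
wrist_force: [0.6, 0.2, -2.1]
gripper_width: 0.0127
grasp_force: 100.0
```

>>> jog_arm:
  deltas:
    - [[20, 0, 0], 0, -1]
    - [[20, 0, 0], 0, -1]
    - [[20, 0, 0], 0, -1]
    - [[14, 0, 0], 0, -1]
    - [[5, 0, -15], 0, -1]

```text
time: 30.13
position: [0.3381, -0.1068, 0.1033]
eef_rot: [-0.003, 0.138, 0.99, -0.0]
wrist_force: [-1.4, -0.2, -2.1]
gripper_width: 0.0131
grasp_force: 100.0
```

>>> jog_arm:
  deltas:
    - [[0, 0, -30], 0, -1]
    - [[0, 0, -30], 0, -1]
    - [[0, 0, -20], 0, -1]
    - [[0, 0, 0], 0, -1]

```text
time: 30.47
position: [0.3447, -0.1089, 0.1881]
eef_rot: [0.004, 0.138, 0.99, -0.001]
wrist_force: [0.9, -0.1, -1.3]
gripper_width: 0.0128
grasp_force: 100.2
```

Run:
```python
from h import *
js();plan(.43,.05,.0695,80)
optics.camera("top"); a=optics.search_frame("top","cap_a");print([(d["xy"],d["conf"],unproj("top",d["xy"],.05)) for d in a])
print([(d["xy"],d["conf"],unproj("top",d["xy"],.1)) for d in optics.search_frame("top","tray_handle")])
```

```text
30.5 [-3.380e-01  9.400e-02  2.216e+00 -2.000e-03  8.230e-01 -1.631e+00] [ 0.3447 -0.1089  0.1881] toolz [ 0.0074 -0.0039 -1.    ] ytool yaw 74.14
turn -5.86 shift after turn [-55.5 171.6 118.7]
shift now [-37.7 176.4 118.7]
[([378.6, 239.1], 0.92, array([[ 0.38151199, -0.33019942,  0.05      ]])), ([162.0, 238.5], 0.17, array([[0.40053371, 0.34245179, 0.05      ]]))]
[([164.1, 242.2], 0.88, array([[0.38791329, 0.32310324, 0.1       ]]))]
```

>>> jog_arm:
  deltas:
    - [[-5, 16, 0], -2.9, -1]
    - [[-12, 35, 0], -2.9, -1]
    - [[-14, 40, 0], 0, -1]
    - [[-14, 40, 15], 0, -1]
    - [[-8, 30, 25], 0, -1]

```text
time: 31.03
position: [0.4269, 0.038, 0.1457]
eef_rot: [0.002, 0.088, 0.996, -0.0]
wrist_force: [2.2, -0.3, -0.6]
gripper_width: 0.0128
grasp_force: 100.3
```

>>> jog_arm:
  deltas:
    - [[-3, 10, 30], 0, -1]
    - [[0, 0, 25], 0, -1]
    - [[0, 0, 10], 0, -1]
    - [[0, 0, 0], 0, -1]
    - [[0, 0, 0], 0, -1]

```text
time: 31.45
position: [0.4293, 0.0461, 0.0812]
eef_rot: [-0.0, 0.087, 0.996, -0.001]
wrist_force: [-7.5, 6.3, 43.7]
gripper_width: 0.0129
grasp_force: 111.0
```

Run:
```python
from h import *
js()
```

```text
31.4 [ 8.000e-02  4.130e-01  2.138e+00 -2.000e-03  5.910e-01 -1.314e+00] [0.4293 0.0461 0.0812] toolz [-1.0e-04 -1.2e-03 -1.0e+00] ytool yaw 79.99
```

>>> jog_arm:
  deltas:
    - [[0, 0, -15], 0, -1]
    - [[0, 10, -15], 0, -1]
    - [[0, 25, 0], 0, -1]
    - [[0, 20, 0], 0, -1]
    - [[0, 0, 0], 0, -1]

```text
time: 31.87
position: [0.4388, 0.1012, 0.1095]
eef_rot: [-0.0, 0.087, 0.996, -0.001]
wrist_force: [-0.3, 0.1, -1.5]
gripper_width: 0.0128
grasp_force: 105.1
```

>>> jog_arm:
  deltas:
    - [[0, 0, 15], 0, -1]
    - [[0, 0, 8], 0, -1]
    - [[0, 0, 0], 0, -1]

```text
time: 32.12
position: [0.4363, 0.0984, 0.0851]
eef_rot: [-0.002, 0.088, 0.996, -0.002]
wrist_force: [-0.9, -0.2, -0.5]
gripper_width: 0.0129
grasp_force: 105.1
```

Run:
```python
from h import *
js()
im=optics.camera("wrist");save(im,"w7.png",1)
```

```text
32.1 [ 0.196  0.422  2.101 -0.003  0.624 -1.196] [0.4363 0.0984 0.0851] toolz [-0.0051 -0.0028 -1.    ] ytool yaw 79.95
```

Lower gently to touch, then release.

>>> jog_arm:
  deltas:
    - [[0, 0, 5], 0, -1]
    - [[0, 0, 4], 0, -1]
    - [[0, 0, 3], 0, -1]
    - [[0, 0, 0], 0, -1]
    - [[0, 0, 0], 0, -1]

```text
time: 32.58
position: [0.4388, 0.099, 0.0756]
eef_rot: [0.0, 0.088, 0.996, -0.001]
wrist_force: [0.0, -0.1, -1.6]
gripper_width: 0.0125
grasp_force: 105.1
```

>>> jog_arm:
  deltas:
    - [[0, 0, 2], 0, -1]
    - [[0, 0, 0], 0, -1]
    - [[0, 0, 0], 0, -1]

```text
time: 32.83
position: [0.4389, 0.0992, 0.0738]
eef_rot: [0.0, 0.088, 0.996, -0.001]
wrist_force: [-0.2, -0.3, -1.2]
gripper_width: 0.0124
grasp_force: 105.1
```

>>> jog_arm:
  deltas:
    - [[0, 0, 2], 0, -1]
    - [[0, 0, 2], 0, -1]
    - [[0, 0, 0], 0, -1]
    - [[0, 0, 0], 0, -1]

```text
time: 33.17
position: [0.4389, 0.0992, 0.0696]
eef_rot: [0.0, 0.088, 0.996, -0.001]
wrist_force: [0.6, 0.0, -0.6]
gripper_width: 0.0129
grasp_force: 105.1
```

>>> jog_arm:
  deltas:
    - [[0, 0, 0], 0, 0]
    - [[0, 0, 0], 0, 0.5]
    - [[0, 0, 0], 0, 1]
    - [[0, 0, 0], 0, 1]
    - [[0, 0, 0], 0, 1]

```text
time: 33.58
position: [0.4388, 0.0992, 0.0697]
eef_rot: [0.0, 0.088, 0.996, -0.001]
wrist_force: [0.1, -0.1, 0.6]
gripper_width: 0.0724
grasp_force: 0.0
```

>>> jog_arm:
  deltas:
    - [[0, 0, 0], 0, 1]
    - [[0, 0, 0], 0, 1]
    - [[0, 0, 0], 0, 1]
    - [[0, 0, -10], 0, 1]
    - [[0, 0, -20], 0, 1]

```text
time: 34.0
position: [0.4373, 0.0989, 0.0989]
eef_rot: [-0.002, 0.088, 0.996, -0.001]
wrist_force: [-0.6, 0.2, -0.3]
gripper_width: 0.0854
grasp_force: 0.0
```

>>> jog_arm:
  deltas:
    - [[0, 0, -30], 0, 1]
    - [[0, 0, -35], 0, 1]
    - [[0, 0, -35], 0, 1]
    - [[0, 0, -25], 0, 1]
    - [[0, 0, 0], 0, 1]

```text
time: 34.42
position: [0.4417, 0.1, 0.2304]
eef_rot: [0.005, 0.088, 0.996, 0.001]
wrist_force: [0.3, 0.1, 0.8]
gripper_width: 0.085
grasp_force: 0.0
```

Run:
```python
from h import *
js();plan(.383,.335,.23,127.5);plan(.383,.335,.23,-52.5)
T=pose();im=optics.camera("wrist");np.savez("w8.npz",im=im,T=T)
for th in("tray_handle","tray_lip","tray","puller_grip","lump_1"): print(th,[(np.round(d["xy"]),round(d["conf"],2)) for d in optics.search_frame("wrist",th)])
```

```text
34.4 [ 1.980e-01  1.640e-01  2.003e+00 -2.000e-03  9.640e-01 -1.197e+00] [0.4417 0.1    0.2304] toolz [ 1.040e-02  4.000e-04 -9.999e-01] ytool yaw 79.94
turn -47.56 shift after turn [-9.650e+01  2.222e+02 -1.000e-01]
shift now [ 9.890e+01  2.211e+02 -1.000e-01]
turn -47.56 shift after turn [-9.650e+01  2.222e+02 -1.000e-01]
shift now [ 9.890e+01  2.211e+02 -1.000e-01]
tray_handle [(array([454.,  80.]), 0.62)]
tray_lip [(array([448.,  86.]), 0.96), (array([481., 245.]), 0.33)]
tray [(array([451.,  82.]), 0.55)]
puller_grip [(array([249., 134.]), 0.65)]
lump_1 [(array([413.,  64.]), 0.8), (array([443.,  98.]), 0.74), (array([432.,  86.]), 0.56)]
```

Run:
```python
from h import *
plan(.383,.336,.23,38)
```

```text
turn 41.94 shift after turn [220.3 102.6  -6.8]
shift now [ 95.3 223.6  -6.8]
```

>>> jog_arm:
  deltas:
    - [[5, 12, 0], 0, 1]
    - [[12, 27, 0], 0, 1]
    - [[16, 37, 0], 0, 1]
    - [[16, 37, 0], 0, 1]
    - [[16, 37, 0], 0, 1]

```text
time: 35.13
position: [0.3998, 0.2595, 0.2232]
eef_rot: [-0.001, 0.088, 0.996, -0.001]
wrist_force: [0.8, 0.6, 0.3]
gripper_width: 0.0851
grasp_force: 0.0
```

>>> jog_arm:
  deltas:
    - [[16, 37, 0], 0, 1]
    - [[10, 25, 0], 0, 1]
    - [[4, 11, 0], 7, 1]
    - [[0, 0, 0], 7, 1]
    - [[0, 0, 0], 7, 1]

```text
time: 35.55
position: [0.3831, 0.3362, 0.2227]
eef_rot: [-0.0, 0.27, 0.963, -0.002]
wrist_force: [0.4, 0.2, 0.1]
gripper_width: 0.0855
grasp_force: 0.0
```

>>> jog_arm:
  deltas:
    - [[0, 0, 0], 7, 1]
    - [[0, 0, 0], 7, 1]
    - [[0, 0, 0], 7, 1]
    - [[0, 0, 0], 0, 1]
    - [[0, 0, 0], 0, 1]

```text
time: 35.97
position: [0.3837, 0.3352, 0.2232]
eef_rot: [0.0, 0.437, 0.899, -0.002]
wrist_force: [0.3, -0.1, 0.6]
gripper_width: 0.0851
grasp_force: 0.0
```

Run:
```python
from h import *
js();plan(.383,.336,.075,38)
T=pose();im=optics.camera("wrist");np.savez("w9.npz",im=im,T=T)
for th in("tray_handle","tray_lip","lump_1"): print(th,[(np.round(d["xy"]),round(d["conf"],2),np.round(unproj("wrist",d["xy"],.09,T),3)) for d in optics.search_frame("wrist",th)])
a=im; b=optics.camera("top")[150:290,80:240]; b=cv2.resize(b,(439,384)); save(np.hstack([a[:,:361],b]) if 0 else np.hstack([cv2.resize(a,(400,300)),cv2.resize(b,(343,300))]),"w9.png",1.07)
```

```text
36.0 [ 0.696  0.266  1.888 -0.002  0.991  0.031] [0.3837 0.3352 0.2232] toolz [-0.001 -0.003 -1.   ] ytool yaw 38.15
turn 0.15 shift after turn [  1.3   0.3 148.2]
shift now [  1.3   0.3 148.2]
tray_handle [(array([258., 170.]), 0.84, array([[0.378, 0.352, 0.09 ]])), (array([223., 166.]), 0.6, array([[0.348, 0.334, 0.09 ]]))]
tray_lip [(array([261., 171.]), 0.69, array([[0.382, 0.353, 0.09 ]]))]
lump_1 [(array([268., 170.]), 0.93, array([[0.387, 0.358, 0.09 ]])), (array([223., 165.]), 0.87, array([[0.347, 0.334, 0.09 ]])), (array([244., 168.]), 0.87, array([[0.366, 0.346, 0.09 ]])), (array([316., 307.]), 0.24, array([[0.535, 0.266, 0.09 ]]))]
```

View pics/w9.png

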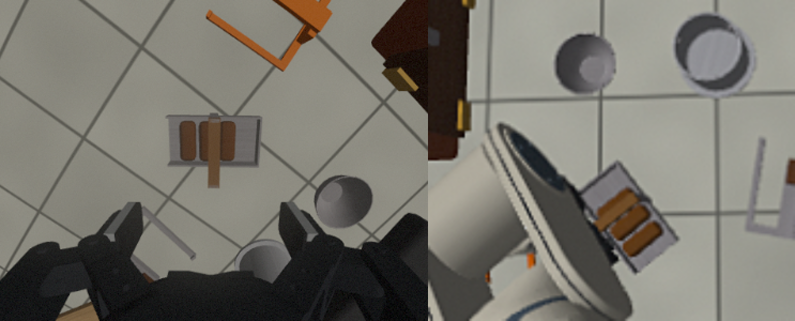

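Run:
```python
from h import *
T=np.load("w9.npz")["T"]
p=unproj("wrist",[(256,135),(256,224)],.1,T);print(p,p.mean(0))
m=p.mean(0);plan(m[0],m[1],.073,38)
```

```text
[[0.35491194 0.37845236 0.1       ]
 [0.41065684 0.30802415 0.1       ]] [0.38278439 0.34323825 0.1       ]
turn 0.03 shift after turn [  7.2   3.9 151.1]
shift now [  7.2   3.9 151.1]
```

>>> jog_arm:
  deltas:
    - [[3, 2, 25], 0, 1]
    - [[3, 1, 35], 0, 1]
    - [[0, 0, 35], 0, 1]
    - [[0, 0, 30], 0, 1]
    - [[0, 0, 18], 0, 1]

```text
time: 36.63
position: [0.3817, 0.3409, 0.0784]
eef_rot: [-0.0, 0.438, 0.899, -0.002]
wrist_force: [0.5, 0.3, -0.8]
gripper_width: 0.0854
grasp_force: 0.0
```

>>> jog_arm:
  deltas:
    - [[0, 0, 8], 0, 1]
    - [[0, 0, 0], 0, 0]
    - [[0, 0, 0], 0, -0.4]
    - [[0, 0, 0], 0, -0.7]
    - [[0, 0, 0], 0, -1]
  newtons: 100

```text
time: 37.05
position: [0.3838, 0.3426, 0.0747]
eef_rot: [0.001, 0.439, 0.899, 0.001]
wrist_force: [1.1, 0.3, 0.1]
gripper_width: 0.0386
grasp_force: 0.0
```

>>> jog_arm:
  deltas:
    - [[0, 0, 0], 0, -1]
    - [[0, 0, 0], 0, -1]
    - [[0, 0, 0], 0, -1]
    - [[0, 0, 0], 0, -1]
    - [[0, 0, 0], 0, -1]

```text
time: 37.47
position: [0.3834, 0.3423, 0.0744]
eef_rot: [0.001, 0.439, 0.899, 0.0]
wrist_force: [-0.3, -0.5, 7.5]
gripper_width: 0.0123
grasp_force: 98.1
```

Run:
```python
from h import *
js();print(readout.get_state()["grasp_force"],readout.get_state()["gripper_width"])
```

```text
37.5 [ 0.707  0.509  1.965 -0.003  0.666  0.047] [0.3834 0.3423 0.0744] toolz [ 2.e-03 -5.e-04 -1.e+00] ytool yaw 37.94
98.10283184051514 0.012313853836980972
```

>>> jog_arm:
  deltas:
    - [[0, 0, -8], 0, -1]
    - [[0, 0, -18], 0, -1]
    - [[0, 0, -28], 0, -1]
    - [[0, 0, -36], 0, -1]
    - [[0, 0, -40], 0, -1]

```text
time: 37.88
position: [0.3816, 0.341, 0.2038]
eef_rot: [-0.0, 0.439, 0.899, -0.002]
wrist_force: [0.7, 1.3, -3.7]
gripper_width: 0.0122
grasp_force: 97.9
```

>>> jog_arm:
  deltas:
    - [[0, 0, -40], 0, -1]
    - [[0, 0, -40], 0, -1]
    - [[0, 0, -40], 0, -1]
    - [[0, 0, -40], 0, -1]
    - [[0, 0, -30], 0, -1]

```text
time: 38.3
position: [0.3825, 0.3422, 0.3973]
eef_rot: [0.001, 0.439, 0.899, 0.001]
wrist_force: [0.3, 0.5, -4.0]
gripper_width: 0.0123
grasp_force: 98.0
```

>>> jog_arm:
  deltas:
    - [[0, 0, -20], 0, -1]
    - [[0, 0, -10], 2, -1]
    - [[0, 0, 0], 4, -1]
    - [[0, 0, 0], 5, -1]
    - [[0, 0, 0], 5, -1]

```text
time: 38.72
position: [0.3821, 0.3419, 0.4237]
eef_rot: [0.001, 0.561, 0.828, -0.001]
wrist_force: [-1.3, -0.3, -3.1]
gripper_width: 0.0124
grasp_force: 97.9
```

>>> jog_arm:
  deltas:
    - [[0, 0, 0], 3, -1]
    - [[0, 0, 0], 0, -1]

```text
time: 38.88
position: [0.3821, 0.3419, 0.4233]
eef_rot: [0.001, 0.582, 0.813, -0.001]
wrist_force: [0.8, -0.5, -3.3]
gripper_width: 0.0121
grasp_force: 97.9
```

Run:
```python
from h import *
js();print(readout.get_state()["wrist_force"]);plan(.65,.224,.42,19)
im=optics.camera("side");print([(d["xy"],d["conf"]) for d in optics.search_frame("side","lump_1")],proj("side",pose()[:3,3]-[0,0,.05]))
im=optics.camera("wrist");print([(d["xy"],d["conf"]) for d in optics.search_frame("wrist","lump_1")])
```

```text
38.9 [ 0.708  0.08   1.641 -0.002  1.422  0.379] [0.3821 0.3419 0.4233] toolz [ 1.0e-04 -2.1e-03 -1.0e+00] ytool yaw 18.84
[ 0.7523689  -0.54131683 -3.31423911]
turn -0.16 shift after turn [-198.7  214.9    3.6]
shift now [-198.1  215.5    3.6]
[([277.2, 189.5], 0.46), ([263.8, 188.9], 0.45), ([249.6, 189.9], 0.43)] [[259.62488804 189.56496176]]
[([230.6, 204.0], 0.75), ([198.7, 208.1], 0.7), ([279.6, 206.1], 0.63)]
```

>>> jog_arm:
  deltas:
    - [[-8, 8, 0], 0, -1]
    - [[-15, 15, 0], 0, -1]
    - [[-20, 22, 0], 0, -1]
    - [[-25, 27, 0], 0, -1]
    - [[-27, 30, 0], 0, -1]

```text
time: 39.5
position: [0.5112, 0.2849, 0.4237]
eef_rot: [0.001, 0.58, 0.814, -0.0]
wrist_force: [1.5, 1.0, -2.8]
gripper_width: 0.0125
grasp_force: 98.0
```

>>> jog_arm:
  deltas:
    - [[-27, 30, 0], 0, -1]
    - [[-25, 30, 0], 0, -1]
    - [[-22, 30, 0], 0, -1]
    - [[-18, 30, 0], 0, -1]
    - [[-10, 30, 0], 0, -1]

```text
time: 39.92
position: [0.6876, 0.2349, 0.4231]
eef_rot: [0.001, 0.582, 0.813, -0.001]
wrist_force: [0.1, 0.1, -3.0]
gripper_width: 0.0124
grasp_force: 97.9
```

>>> jog_arm:
  deltas:
    - [[0, 30, 0], 0, -1]
    - [[0, 28, 0], 0, -1]
    - [[0, 22, 0], 0, -1]
    - [[0, 16, 0], 0, -1]
    - [[0, 12, 0], 0, -1]

```text
time: 40.33
position: [0.7891, 0.2724, 0.4217]
eef_rot: [0.0, 0.581, 0.814, -0.001]
wrist_force: [-0.0, -0.4, -3.0]
gripper_width: 0.0121
grasp_force: 97.9
```

Run:
```python
from h import *
js()
```

```text
40.3 [ 0.319  0.66   0.823 -0.002  1.66  -0.012] [0.7891 0.2724 0.4217] toolz [-6.0e-04 -2.3e-03 -1.0e+00] ytool yaw 18.96
```

>>> jog_arm:
  deltas:
    - [[0, 12, 0], 0, -1]
    - [[0, 12, 0], 0, -1]
    - [[0, 12, 0], 0, -1]
    - [[0, 12, 0], 0, -1]
    - [[0, 12, 0], 0, -1]

```text
time: 40.75
position: [0.8449, 0.2917, 0.4226]
eef_rot: [0.001, 0.581, 0.814, -0.001]
wrist_force: [0.3, 0.0, -2.9]
gripper_width: 0.0126
grasp_force: 98.0
```

>>> jog_arm:
  deltas:
    - [[0, 10, 0], 0, -1]
    - [[0, 10, 0], 0, -1]
    - [[0, 8, 0], 0, -1]
    - [[0, 8, 0], 0, -1]
    - [[0, 8, 0], 0, -1]

```text
time: 41.17
position: [0.8864, 0.3058, 0.4223]
eef_rot: [0.0, 0.581, 0.814, -0.001]
wrist_force: [0.9, 0.3, -2.7]
gripper_width: 0.0124
grasp_force: 98.0
```

Run:
```python
from h import *
js()
```

```text
41.2 [ 0.32   0.934  0.322 -0.002  1.886 -0.012] [0.8864 0.3058 0.4223] toolz [-4.0e-04 -2.2e-03 -1.0e+00] ytool yaw 18.97
```

>>> jog_arm:
  deltas:
    - [[0, 5, 0], 0, -1]
    - [[0, 5, 0], 0, -1]
    - [[0, 5, 0], 0, -1]
    - [[0, 5, 0], 0, -1]
    - [[0, 5, 0], 0, -1]

```text
time: 41.58
position: [0.9096, 0.3138, 0.4222]
eef_rot: [0.001, 0.581, 0.814, -0.001]
wrist_force: [16.5, 6.1, 27.9]
gripper_width: 0.0122
grasp_force: 98.6
```

>>> jog_arm:
  deltas:
    - [[0, 5, 0], 0, -1]
    - [[0, 5, 0], 0, -1]
    - [[0, 5, 0], 0, -1]
    - [[0, 5, 0], 0, -1]
    - [[0, 5, 0], 0, -1]

```text
time: 42.0
position: [0.9162, 0.317, 0.4176]
eef_rot: [0.006, 0.581, 0.814, 0.006]
wrist_force: [-0.3, 0.6, -3.7]
gripper_width: 0.0122
grasp_force: 98.6
```

Run:
```python
from h import *
js()
```

```text
42.0 [ 0.321  1.058  0.086 -0.002  1.98  -0.01 ] [0.9162 0.317  0.4176] toolz [ 0.0168  0.0039 -0.9999] ytool yaw 18.95
```

>>> jog_arm:
  deltas:
    - [[0, 8, 0], 0, -1]
    - [[0, 10, 0], 0, -1]
    - [[0, 10, 0], 0, -1]
    - [[0, 10, 0], 0, -1]
    - [[0, 10, 0], 0, -1]

```text
time: 42.42
position: [0.9292, 0.3216, 0.4027]
eef_rot: [0.013, 0.581, 0.814, 0.017]
wrist_force: [-0.3, -0.4, -3.2]
gripper_width: 0.012
grasp_force: 98.6
```

>>> jog_arm:
  deltas:
    - [[0, 10, 0], 0, -1]
    - [[0, 10, 0], 0, -1]
    - [[0, 10, 0], 0, -1]
    - [[0, 10, 0], 0, -1]
    - [[0, 10, 0], 0, -1]

```text
time: 42.83
position: [0.9422, 0.3259, 0.391]
eef_rot: [0.022, 0.581, 0.813, 0.029]
wrist_force: [-0.2, -0.2, -3.7]
gripper_width: 0.012
grasp_force: 98.6
```

Run:
```python
from h import *
js()
```

```text
42.8 [ 3.210e-01  1.086e+00  8.700e-02 -1.000e-03  1.897e+00 -1.000e-02] [0.9422 0.3259 0.391 ] toolz [ 0.0685  0.0219 -0.9974] ytool yaw 18.95
```

>>> jog_arm:
  deltas:
    - [[0, 12, 0], 0, -1]
    - [[0, 12, 0], 0, -1]
    - [[0, 12, 0], 0, -1]
    - [[0, 12, 0], 0, -1]
    - [[0, 12, 0], 0, -1]

```text
time: 43.25
position: [0.9571, 0.3308, 0.3792]
eef_rot: [0.032, 0.58, 0.813, 0.044]
wrist_force: [-0.2, -0.2, -3.9]
gripper_width: 0.0123
grasp_force: 98.6
```

>>> jog_arm:
  deltas:
    - [[0, 12, 0], 0, -1]
    - [[0, 12, 0], 0, -1]
    - [[0, 12, 0], 0, -1]
    - [[0, 12, 0], 0, -1]
    - [[0, 12, 0], 0, -1]

```text
time: 43.67
position: [0.9712, 0.3356, 0.3702]
eef_rot: [0.043, 0.58, 0.812, 0.059]
wrist_force: [-0.8, -0.2, -2.2]
gripper_width: 0.0124
grasp_force: 98.7
```

>>> jog_arm:
  deltas:
    - [[0, 12, 0], 0, -1]
    - [[0, 12, 0], 0, -1]
    - [[0, 12, 0], 0, -1]
    - [[0, 12, 0], 0, -1]
    - [[0, 12, 0], 0, -1]

```text
time: 44.08
position: [0.9847, 0.3401, 0.3636]
eef_rot: [0.054, 0.579, 0.81, 0.074]
wrist_force: [0.0, -0.2, -2.8]
gripper_width: 0.0125
grasp_force: 98.5
```

Run:
```python
from h import *
js()
im=optics.camera("wrist");print([(d["xy"],d["conf"]) for d in optics.search_frame("wrist","lump_1")])
```

```text
44.1 [ 0.321  1.118  0.087  0.     1.754 -0.01 ] [0.9847 0.3401 0.3636] toolz [ 0.1723  0.0578 -0.9833] ytool yaw 18.96
[([276.4, 204.9], 0.94), ([193.5, 211.2], 0.67), ([228.0, 202.0], 0.6)]
```

>>> jog_arm:
  deltas:
    - [[0, 12, 0], 0, -1]
    - [[0, 12, 0], 0, -1]
    - [[0, 12, 0], 0, -1]
    - [[0, 12, 0], 0, -1]
    - [[0, 12, 0], 0, -1]

```text
time: 44.6
position: [0.9974, 0.3444, 0.3595]
eef_rot: [0.064, 0.578, 0.809, 0.089]
wrist_force: [-1.4, -0.9, -3.3]
gripper_width: 0.0119
grasp_force: 98.6
```

Run:
```python
from h import *
js()
im=optics.camera("wrist");print([(d["xy"],d["conf"]) for d in optics.search_frame("wrist","lump_1")])
T=pose(); y=T[:3,1]
# tray lip in tool frame: y=-70mm, z: grasp z(-18.7) + 87 - (bar offset)
for dz in(.0744-.003,): print("lip",(T@[0,-.070,dz,1])[:3],"tray centre",(T@[0,0,.0744,1])[:3])
```

```text
44.6 [ 3.210e-01  1.125e+00  8.700e-02  1.000e-03  1.709e+00 -1.000e-02] [0.9974 0.3444 0.3595] toolz [ 0.2074  0.0699 -0.9758] ytool yaw 18.96
[([191.4, 211.8], 0.97), ([224.7, 204.3], 0.93), ([278.5, 205.7], 0.6)]
lip [0.94737764 0.32709451 0.27413695] tray centre [1.01260726 0.34949842 0.28647234]
```

>>> jog_arm:
  deltas:
    - [[0, 12, 0], 0, -1]
    - [[0, 0, 0], 0, -1]

```text
time: 44.87
position: [0.9998, 0.3452, 0.359]
eef_rot: [0.067, 0.577, 0.809, 0.092]
wrist_force: [0.6, 0.3, -3.5]
gripper_width: 0.0122
grasp_force: 98.5
```

Run:
```python
from h import *
js()
for z in(.05,.12): print(np.round(unproj("top",np.array([(197,208),(348,190),(335,105),(190,122)])/1.5,z),3))
T=pose();lip=(T@[0,-.070,.0714,1])[:3];print("lip",lip)
tgt=np.array([.6237,.2139,.21]);print("shift to over",T[:3,:3].T@(tgt-lip)*1000,"then down 1mm =",T[:3,:3].T@[0,0,-1.])
im=optics.camera("wrist");L=[(d["xy"],d["conf"]) for d in optics.search_frame("wrist","lump_1")]
inv=np.linalg.inv
for xy,c in L:
    m=optics.camera_model("wrist");M=np.array(m["mount"]);u=(np.array(xy)-[m["cx"],m["cy"]])/[m["fx"],m["fy"]];r=M[:3,:3]@[*u,1];o=M[:3,3];zt=.0744-.025
    print("lump y in tool",(o+r*(zt-o[2])/r[2])*1000,c)
```

```text
44.9 [ 3.210e-01  1.126e+00  8.700e-02  1.000e-03  1.701e+00 -1.000e-02] [0.9998 0.3452 0.359 ] toolz [ 0.2143  0.0723 -0.9741] ytool yaw 18.96
[[0.727 0.448 0.05 ]
 [0.754 0.117 0.05 ]
 [0.953 0.143 0.05 ]
 [0.929 0.471 0.05 ]]
[[0.706 0.424 0.12 ]
 [0.732 0.112 0.12 ]
 [0.918 0.137 0.12 ]
 [0.896 0.446 0.12 ]]
lip [0.95059831 0.32819849 0.27359682]
shift to over [  -1.90687499 -351.70918084  -16.37756526] then down 1mm = [ 0.00122661 -0.22618764  0.97408298]
lump y in tool [ 10.34614644 -18.30494643  49.4       ] 0.95
lump y in tool [ -0.35608305 -45.45773718  49.4       ] 0.86
lump y in tool [ 6.7344801  18.24955342 49.4       ] 0.65
```

>>> jog_arm:
  deltas:
    - [[0, -3, 0], 0, -1]
    - [[0, -6, 0], 0, -1]
    - [[0, -9, -0.5], 0, -1]
    - [[0, -12, -0.5], 0, -1]
    - [[0, -12, -0.5], 0, -1]

```text
time: 45.38
position: [0.96, 0.3315, 0.3509]
eef_rot: [0.067, 0.577, 0.809, 0.092]
wrist_force: [0.5, 0.9, -3.5]
gripper_width: 0.0121
grasp_force: 98.8
```

>>> jog_arm:
  deltas:
    - [[0, -12, -0.5], 0, -1]
    - [[0, -12, -0.5], 0, -1]
    - [[0, -12, -0.5], 0, -1]
    - [[0, -12, -0.5], 0, -1]
    - [[0, -12, -0.5], 0, -1]

```text
time: 45.8
position: [0.9041, 0.3123, 0.3404]
eef_rot: [0.067, 0.577, 0.809, 0.092]
wrist_force: [-0.0, -0.2, -3.1]
gripper_width: 0.0124
grasp_force: 98.8
```

>>> jog_arm:
  deltas:
    - [[0, -12, -0.5], 0, -1]
    - [[0, -12, -0.5], 0, -1]
    - [[0, -12, -0.5], 0, -1]
    - [[0, -12, -0.5], 0, -1]
    - [[0, -12, -0.5], 0, -1]

```text
time: 46.22
position: [0.8483, 0.2932, 0.3294]
eef_rot: [0.067, 0.577, 0.809, 0.092]
wrist_force: [0.0, -0.4, -3.8]
gripper_width: 0.012
grasp_force: 98.8
```

```bash
cat >> h.py <<'E'
def lump():
    T=pose();lip=(T@[0,-.070,.0714,1])[:3];print("tilt",np.arccos(-T[2,2]),"lip",lip,"wrt pot",lip[:2]-[.6095,.209])
    tgt=np.array([.6237,.2139,.21]);print("to over",T[:3,:3].T@(tgt-lip)*1000)
    optics.camera("wrist");m=optics.camera_model("wrist");M=np.array(m["mount"])
    for d in optics.search_frame("wrist","lump_1"):
        u=(np.array(d["xy"])-[m["cx"],m["cy"]])/[m["fx"],m["fy"]];r=M[:3,:3]@[*u,1];o=M[:3,3];print("lump tool y",((o+r*(.0494-o[2])/r[2])*1000).round()[:2],d["conf"])
E
python3 -c "
from h import *
js();lump()"
```

```text
46.2 [ 0.319  0.682  0.992  0.002  1.24  -0.012] [0.8483 0.2932 0.3294] toolz [ 0.2144  0.0723 -0.9741] ytool yaw 18.96
tilt 0.22829151190519825 lip [0.79916842 0.27616313 0.24399737] wrt pot [0.18966842 0.06716313]
to over [  -1.88390744 -189.04190623   -9.01633493]
lump tool y [ 8. 18.] 0.96
lump tool y [  1. -49.] 0.6
```

>>> jog_arm:
  deltas:
    - [[0, -3, 0], 0, -1]
    - [[0, -6, 0], 0, -1]
    - [[0, -9, -0.5], 0, -1]
    - [[0, -10, -0.5], 0, -1]
    - [[0, -10, -0.5], 0, -1]

```text
time: 46.73
position: [0.8135, 0.2812, 0.3215]
eef_rot: [0.067, 0.577, 0.809, 0.092]
wrist_force: [-0.6, 0.4, -3.7]
gripper_width: 0.0121
grasp_force: 98.6
```

>>> jog_arm:
  deltas:
    - [[0, -10, -0.5], 0, -1]
    - [[0, -10, -0.5], 0, -1]
    - [[0, -10, -0.5], 0, -1]
    - [[0, -10, -0.5], 0, -1]
    - [[0, -10, -0.5], 0, -1]

```text
time: 47.15
position: [0.7668, 0.2651, 0.3129]
eef_rot: [0.067, 0.577, 0.809, 0.092]
wrist_force: [-0.0, -1.0, -3.7]
gripper_width: 0.0123
grasp_force: 98.6
```

>>> jog_arm:
  deltas:
    - [[0, -10, -0.5], 0, -1]
    - [[0, -10, -0.5], 0, -1]
    - [[0, -9, -0.5], 0, -1]
    - [[0, -9, -0.5], 0, -1]
    - [[0, -8, -0.5], 0, -1]

```text
time: 47.57
position: [0.7236, 0.2503, 0.3049]
eef_rot: [0.067, 0.577, 0.809, 0.092]
wrist_force: [0.6, 1.0, -4.0]
gripper_width: 0.0121
grasp_force: 98.6
```

>>> jog_arm:
  deltas:
    - [[0, -8, -0.5], 0, -1]
    - [[0, -7, -0.5], 0, -1]
    - [[0, -7, -0.5], 0, -1]
    - [[0, -6, -0.5], 0, -1]
    - [[0, -5, -0.5], 0, -1]

```text
time: 47.98
position: [0.6925, 0.2397, 0.2999]
eef_rot: [0.066, 0.577, 0.809, 0.092]
wrist_force: [0.5, -0.2, -3.4]
gripper_width: 0.0122
grasp_force: 98.7
```

>>> jog_arm:
  deltas:
    - [[0, -4, 0], 0, -1]
    - [[0, -4, 0], 0, -1]
    - [[0, -3, 0], 0, -1]
    - [[0, -2, 0], 0, -1]
    - [[0, -1, 0], 0, -1]

```text
time: 48.4
position: [0.6801, 0.2354, 0.2968]
eef_rot: [0.067, 0.577, 0.809, 0.092]
wrist_force: [1.1, -0.2, -3.4]
gripper_width: 0.0122
grasp_force: 98.7
```

```bash
python3 -c "
from h import *
js();lump()"
```

```text
48.4 [ 0.316  0.407  1.515  0.003  0.992 -0.016] [0.6801 0.2354 0.2968] toolz [ 0.214   0.0722 -0.9742] ytool yaw 18.96
tilt 0.22777149658122006 lip [0.63092072 0.21836946 0.21144507] wrt pot [0.02142072 0.00936946]
to over [-1.88118521 -8.39362044 -0.45974381]
lump tool y [ 29. -75.] 0.83
lump tool y [  4. -28.] 0.77
lump tool y [ 5. 10.] 0.55
```

>>> jog_arm:
  deltas:
    - [[-1, -1, 5], 0, -1]
    - [[-1, -2, 10], 0, -1]
    - [[0, -4, 15], 0, -1]
    - [[0, -5, 19], 0, -1]
    - [[0, -5, 18], 0, -1]

```text
time: 48.92
position: [0.6795, 0.2328, 0.2261]
eef_rot: [0.066, 0.577, 0.809, 0.092]
wrist_force: [-0.7, -0.3, -2.8]
gripper_width: 0.0116
grasp_force: 98.8
```

>>> jog_arm:
  deltas:
    - [[0, -4, 13], 0, -1]
    - [[0, -3, 9], 0, -1]
    - [[0, -2, 5], 0, -1]
    - [[0, 0, 0], 0, -1]

```text
time: 49.25
position: [0.6763, 0.2318, 0.1975]
eef_rot: [0.066, 0.577, 0.809, 0.091]
wrist_force: [-0.2, -0.8, -3.1]
gripper_width: 0.0122
grasp_force: 98.7
```

```bash
python3 -c "
from h import *
js();lump()
im=optics.camera('top');save(im[130:250,140:290],'t5.png',5)
for n in('top','side'):
  if n=='side': optics.camera(n)
  for d in optics.search_frame(n,'lump_1'): print(n,d, unproj(n,d['xy'],.1))
"
```

```text
49.2 [ 0.312  0.502  1.607  0.004  0.808 -0.021] [0.6763 0.2318 0.1975] toolz [ 0.2114  0.0713 -0.9748] ytool yaw 18.96
tilt 0.2250122787005431 lip [0.62683032 0.21468759 0.11225883] wrt pot [0.01733032 0.00568759]
to over [  0.15353212  18.67221795 -95.99521296]
lump tool y [  2. -30.] 0.89
lump tool y [ 38. -82.] 0.81
lump tool y [ 25. -14.] 0.68
side {'xy': [209.9, 194.9], 'conf': 0.55} [[0.69722638 0.17588545 0.1       ]]
```

```bash
cat >> h.py <<'E'
def asc(r0=120,r1=300,c0=110,c1=330,st=6):
    im=optics.camera("wrist").astype(int); b=(im[...,0]-im[...,2])
    for r in range(r0,r1,st): print(r,"".join("#" if b[r:r+st,c:c+st//2].mean()>35 else ("+" if im[r:r+st,c:c+st//2].mean()>120 else ".") for c in range(c0,c1,st//2)))
def fz(n=8):
    v=[]
    for _ in range(n): v.append(readout.get_state()["wrist_force"]); optics.camera("side")
    print("F",np.mean(v,0).round(2))
E
python3 -c "
from h import *
fz();asc()
M,Rm,t=cam('wrist')
T=pose()
print('lip px',proj('wrist',[(T@[x,-.070,.0714,1])[:3] for x in(-.035,0,.035)]).round(),'back',proj('wrist',[(T@[x,.070,.0714,1])[:3] for x in(-.035,.035)]).round(),'bar',proj('wrist',[(T@[x,0,-.026,1])[:3] for x in(-.042,.042)]).round())
a=np.linspace(0,6.28,8);print('pot rim',proj('wrist',np.c_[.6095+.0435*np.cos(a),.209+.0435*np.sin(a),0*a+.1]).round().tolist())
"
```

```text
F [-0.18  0.13 -2.95]
120 +++++++++++++++++++++++++++++++++++++++++++++++++++++++++++++.............
126 +++++++++++++++++++++++++++++++++++++++++++++++++++++++++++++.............
132 ++++++++++++++++++++++++++++++++++++++++++++++++++++++++++++..............
138 ++++++++++++++++++++++++++++++++++++++++++++++++++++++++++++..............
144 +++++++++++++++++++++++++++++++++++++++++++++++++++++++++++...............
150 ++.++####++++++++++++++++++++++++++++++++++++++++++++++++++...............
156 ..++########+++++++++++++++++++++++++++++++++++++++++++++++...............
162 .++.########.+++++++++++++++++++++++++++++++++++++++++++++++++++++++++++++
168 +++...#####.++++++++++++++++++++++++++++++++++++++++++++++++++++++++++++++
174 ++++.......+++++++++++++++++...#####+++++.##++++++++++++++++++++++++++++++
180 ++++++++..++++++++++++++++.##########++++.#######+##++++++++++++++++++++++
186 ++++++++++++++++++++++++++.##########++++.###########+++++++++++++++++++++
192 ++++++++++++++++++++++++++.###########+++.###########+++++++++++++++++++++
198 ++++++++++++++++++++++++++.###########+++.#####
[... 836 characters left out ...]
+++++++++++++++++.........+..#########.+....................
270 ++++++++++++++++........++++++.............#########......................
276 +++++++++++++..............................#########......................
282 +++++++++..................................#########......................
288 ++++++.....................................#########......................
294 ++.........................................#########......................
lip px [[169. 244.]
 [165. 205.]
 [161. 162.]] back [[333. 244.]
 [341. 162.]] bar [[251. 339.]
 [250. 183.]]
pot rim [[193.0, 213.0], [185.0, 172.0], [143.0, 150.0], [98.0, 167.0], [89.0, 211.0], [120.0, 243.0], [165.0, 244.0], [193.0, 213.0]]
```

```bash
python3 -c "
from h import *
T=pose()
for z in(0,.03,.06,.1,.12):
    p=unproj('wrist',[(133,160)],z,T)[0];print(z,p.round(3),'from pot',np.hypot(*(p[:2]-[.6095,.209])).round(3))
im=optics.camera('wrist')
print(im[165,128],im[160,133],im[176,140],im[200,205],im[230,150],im[200,130],im[185,120],im[150,100])
c=im[120:280,70:260]
g=cv2.cvtColor(c,cv2.COLOR_RGB2GRAY)
for r in range(0,160,6): print(120+r,''.join('%3d'%(g[r:r+6,k:k+6].mean()//10) for k in range(0,190,6)))
"
```

```text
0 [0.582 0.221 0.   ] from pot 0.03
0.03 [0.586 0.227 0.03 ] from pot 0.03
0.06 [0.589 0.233 0.06 ] from pot 0.032
0.1 [0.594 0.241 0.1  ] from pot 0.036
0.12 [0.597 0.245 0.12 ] from pot 0.038
[140 103  77] [149 109  81] [86 75 69] [120  84  58] [163 160 160] [185 185 182] [186 184 183] [201 199 188]
120  20 20 20 20 20 20 20 16 18 20 19 20 19 19 20 20 20 20 20 20 20 20 20 20 20 20 20 20 20 20 20 20
126  20 20 20 20 20 20 20 15 19 19 19 18 18 18 18 18 19 20 20 20 20 20 20 20 20 20 20 20 20 20 20 20
132  20 20 20 20 20 20 19 15 19 18 18 17 17 17 17 18 18 18 19 20 20 20 20 20 20 20 20 20 20 20 20 20
138  20 20 20 20 20 19 18 17 18 17 16 17 17 16 17 17 17 17 18 19 20 20 20 20 20 20 20 20 20 20 20 20
144  18 19 20 20 20 20 18 18 17 18 18 18 18 18 18 17 17 17 17 18 19 20 20 20 20 20 20 20 20 20 20 20
150  16 15 16 17 19 19 16 12 15 11 11 14 18 18 18 17 17 17 16 17 18 20 20 20 20 20 20 20 20 20 20 19
156  19 19 18 17 17 13 10 13 13 10 11 11 11 18 18 17 14 17 16 16 17 18 19 19 19 19 19 19 19 16 16 15
162  19 19 19 18 13 11 11 15 11 10 11 11 10 17 16 14 14 14 14 14 14 14 14 14 14 14 14 14 1
[... 1229 characters left out ...]
9 19 19 15 19 20 19 19 18 17 17 16 16 16 16 18 17 15 15 15 15  8  8  8  6  6 14 13 11 11 11 11
246  19 19 18 16 20 20 20 20 20 19 19 19 19 19 19 19 16 14 14 14 14 10  7  7  6  7 14 11 10 10 10 11
252  19 19 17 17 20 20 20 20 20 20 20 20 20 20 20 18 14 13 13 13 13 13 12  9  6  9 14 10  9 10 10 10
258  19 19 16 18 20 20 20 20 20 20 20 20 20 20 20 16 14 14 14 14 14 14 14  7  5  9 14  9  9 10 10 10
264  19 19 15 19 20 20 20 20 20 20 20 20 20 20 20 20 19 19 19 19 19 19 11  5  5  5  7  9  9 10 10 10
270  19 19 15 20 20 20 20 20 20 20 20 20 20 19 14  9  7  7 11 19 19 16  6  5  5  5  5  6  9 10 10 10
276  19 19 16 20 20 20 20 20 20 20 20 20 19 10  7  6  7  6  6 11  8  6  5  5  5  5  5  5  9 10 10 10
```

>>> jog_arm:
  deltas:
    - [[0, -4, -2], 0, -1]
    - [[0, -7, 0], 0, -1]
    - [[0, -7, 0], 0, -1]
    - [[0, -5, 0], 0, -1]
    - [[0, -3, 0], 0, -1]

```text
time: 50.47
position: [0.6514, 0.2233, 0.195]
eef_rot: [0.066, 0.577, 0.809, 0.092]
wrist_force: [0.7, 0.1, -3.3]
gripper_width: 0.0126
grasp_force: 98.7
```

>>> jog_arm:
  deltas:
    - [[0, 26, 0], 0, -1]
    - [[0, 0, 0], 0, -1]
    - [[0, 0, 0], 0, -1]

```text
time: 50.72
position: [0.6776, 0.2322, 0.2019]
eef_rot: [0.067, 0.577, 0.809, 0.093]
wrist_force: [-0.1, 0.5, -2.9]
gripper_width: 0.0122
grasp_force: 98.6
```

```bash
python3 -c "
from h import *
js();fz(4);lump()
asc(174,250,110,330,12)"
```

```text
50.7 [ 0.312  0.497  1.604  0.004  0.811 -0.021] [0.6776 0.2322 0.2019] toolz [ 0.2155  0.0727 -0.9738] ytool yaw 18.96
F [-0.52  0.53 -2.83]
tilt 0.22650287809125502 lip [0.62652442 0.2146404  0.11553245] wrt pot [0.01702442 0.0056404 ]
to over [  0.10026329  18.37698206 -92.70879644]
lump tool y [  2. -60.] 0.95
lump tool y [  7. -27.] 0.88
lump tool y [ 39. -83.] 0.73
174 +++..++####+++#####++++++++++++++++++
186 ++++++######++.#####+#####+++++++++++
198 +++++++#####++.#####+#####+++++++++++
210 +++++++######++#####+#####+++++++++++
222 +++++++.#####++#####+#####+++++++++++
234 ++++++++#####++.###.+#####++..+++++++
246 +++++++++....+++...++#####.+...++++++
```

>>> jog_arm:
  deltas:
    - [[0, -4, 0], 0, -1]
    - [[0, -7, 0], 0, -1]
    - [[0, -7, 0], 0, -1]
    - [[0, -5, 0], 0, -1]
    - [[0, -3, 0], 0, -1]

```text
time: 51.48
position: [0.6514, 0.2233, 0.195]
eef_rot: [0.066, 0.577, 0.809, 0.092]
wrist_force: [-0.5, -0.4, -2.3]
gripper_width: 0.0122
grasp_force: 98.7
```

>>> jog_arm:
  deltas:
    - [[0, 26, 0], 0, -1]
    - [[0, 0, 0], 0, -1]
    - [[0, 0, 0], 0, -1]

```text
time: 51.73
position: [0.6776, 0.2322, 0.202]
eef_rot: [0.067, 0.577, 0.809, 0.093]
wrist_force: [-0.4, 0.0, -2.6]
gripper_width: 0.0123
grasp_force: 98.8
```

```bash
python3 -c "
from h import *
js();fz(4);lump()
asc(144,250,80,330,10)"
```

```text
51.7 [ 0.312  0.497  1.604  0.004  0.811 -0.021] [0.6776 0.2322 0.202 ] toolz [ 0.2157  0.0727 -0.9738] ytool yaw 18.96
F [-0.26 -0.07 -2.4 ]
tilt 0.22662227194146467 lip [0.62656139 0.21466653 0.11561275] wrt pot [0.01706139 0.00566653]
to over [ 8.91665351e-02  1.83276754e+01 -9.26380954e+01]
lump tool y [  4. -57.] 0.98
lump tool y [ 38. -71.] 0.92
lump tool y [  9. -73.] 0.66
lump tool y [2. 7.] 0.55
144 ++++++++++++++++++++++++++++++++++++++++++........
154 ++++++.++++++.###++++++++++++++++++++++++.........
164 ++++.+++++++...+++++++++++++++++++++++++++++++++++
174 +++++++++++....######+++++++++++++++++++++++++++++
184 +++++++++++++..#######+++++++++#+##++#++++++++++++
194 ++++++++++++##########+++++++++#######++++++++++++
204 +++++++++++++...######.++++++++#######++++++++++++
214 ++++++++++++++++#######++++++++#######++++++++++++
224 ++++++++++++++++.######++++++++#######++++++++++++
234 +++++++++++++++++######+++++.++#######++.+++++++++
244 ++++++++++++++++++....++++...++.#####.++...+++++++
```

>>> jog_arm:
  deltas:
    - [[0, -4, 0], 0, -1]
    - [[0, -7, 0], 0, -1]
    - [[0, -7, 0], 0, -1]
    - [[0, -5, 0], 0, -1]
    - [[0, -3, 0], 0, -1]

```text
time: 52.5
position: [0.6514, 0.2233, 0.195]
eef_rot: [0.066, 0.577, 0.809, 0.092]
wrist_force: [-0.0, -0.3, -2.2]
gripper_width: 0.0122
grasp_force: 98.8
```

>>> jog_arm:
  deltas:
    - [[0, 26, 0], 0, -1]
    - [[0, 0, 0], 0, -1]
    - [[0, 0, 0], 0, -1]

```text
time: 52.75
position: [0.6776, 0.2323, 0.202]
eef_rot: [0.067, 0.577, 0.809, 0.093]
wrist_force: [0.3, -0.2, -1.5]
gripper_width: 0.012
grasp_force: 98.9
```

```bash
python3 -c "
from h import *
js();fz(4);lump()
asc(144,250,80,330,10)"
```

```text
52.8 [ 0.312  0.497  1.604  0.004  0.811 -0.021] [0.6776 0.2323 0.202 ] toolz [ 0.2157  0.0727 -0.9738] ytool yaw 18.96
F [ 0.03 -0.1  -1.59]
tilt 0.22656444677380183 lip [0.6265326  0.21468384 0.11559619] wrt pot [0.0170326  0.00568384]
to over [ 6.47943015e-02  1.83471003e+01 -9.26504051e+01]
lump tool y [ 18. -85.] 0.84
lump tool y [ 15. -68.] 0.67
lump tool y [ 32. -69.] 0.62
144 ++++++++++++++++++++++++++++++++++++++++++........
154 ++++++.++++++++++++++++++++++++++++++++++.........
164 ++++..####++.#.+++++++++++++++++++++++++++++++++++
174 ++++++#########..+++++++++++++++++++++++++++++++++
184 +++++++##########++++++++++++++#######++++++++++++
194 ++++++++.########++++++++++++++#######++++++++++++
204 ++++++++++#####++++++++++++++++#######++++++++++++
214 +++++++++++.+++++++++++++++++++#######++++++++++++
224 +++++++++++++++++++++++++++++++#######++++++++++++
234 ++++++++++++++++++++++++++++.++#######++.+++++++++
244 ++++++++++++++++++++++++++...++.#####.++...+++++++
```

>>> jog_arm:
  deltas:
    - [[0, 3, -10], 0, -1]
    - [[0, 5, -20], 0, -1]
    - [[0, 7, -30], 0, -1]
    - [[0, 8, -35], 0, -1]
    - [[0, 6, -25], 0, -1]

```text
time: 53.52
position: [0.6783, 0.2327, 0.3288]
eef_rot: [0.067, 0.577, 0.808, 0.093]
wrist_force: [0.8, 1.0, -1.4]
gripper_width: 0.0124
grasp_force: 99.0
```

```bash
python3 -c "
from h import *
js();lump();asc(144,250,80,330,10)
T=pose()
im=optics.camera('top');
for d in optics.search_frame('top','lump_1'): print(d,unproj('top',d['xy'],.03))
c=(T@[0,0,.0744,1])[:3];print('c',c)
for z in(.08,): print(T[:3,:3].T@(np.array([.40,.335,z])-c)*1000)
"
```

```text
53.5 [ 0.313  0.375  1.489  0.003  1.046 -0.019] [0.6783 0.2327 0.3288] toolz [ 0.2168  0.0731 -0.9735] ytool yaw 18.96
tilt 0.23081462098429667 lip [0.62932623 0.21574486 0.24325496] wrt pot [0.01982623 0.00674486]
to over [  0.12496313 -13.37102532  31.0185472 ]
lump tool y [ 34. -76.] 0.67
lump tool y [ 40. -50.] 0.66
lump tool y [ 45. -60.] 0.65
144 +++++++++.++++++.##++++++++++++++++...............
154 +++++++++.####......+++++++++++++++...............
164 ++++++++++.###.+++++++++++++++++++++++++++++++++++
174 ++++++++++++####++++++++++++++++++++++++++++++++++
184 +++++++++++++++++++++++++++++++#....+#++++++++++++
194 +++++++++++++++++++++++++++++++#######++++++++++++
204 +++++++++++++++++++++++++++++++#######++++++++++++
214 +++++++++++++++++++++++++++++++#######++++++++++++
224 +++++++++++++++++++++++++++++++#######++++++++++++
234 ++++++++++++++++++++++++++++.++######.++.+++++++++
244 ++++++++++++++++++++++++++...++.#####.++...+++++++
{'xy': [340.7, 231.3], 'conf': 0.65} [[ 0.4099345  -0.21754146  0.03      ]]
c [0.69539638 0.23838322 0.25668375]
[ 187.50398392 -282.2133969   114.05622749]
```

>>> jog_arm:
  deltas:
    - [[8, -12, 0], 0, -1]
    - [[16, -24, 2], 0, -1]
    - [[22, -33, 8], 0, -1]
    - [[22, -33, 12], 0, -1]
    - [[22, -33, 14], 0, -1]

```text
time: 54.18
position: [0.5297, 0.2769, 0.2573]
eef_rot: [0.066, 0.578, 0.808, 0.091]
wrist_force: [1.2, 2.0, -0.9]
gripper_width: 0.0125
grasp_force: 98.9
```

>>> jog_arm:
  deltas:
    - [[22, -33, 16], 0, -1]
    - [[22, -33, 16], 0, -1]
    - [[22, -33, 16], 0, -1]
    - [[18, -27, 16], 0, -1]
    - [[12, -18, 14], 0, -1]

```text
time: 54.6
position: [0.3832, 0.326, 0.1495]
eef_rot: [0.066, 0.577, 0.809, 0.09]
wrist_force: [0.5, 0.9, -1.8]
gripper_width: 0.0124
grasp_force: 98.9
```

>>> jog_arm:
  deltas:
    - [[0, 0, 0], 0, -1]
    - [[0, 0, 0], 0, -1]

```text
time: 54.77
position: [0.3855, 0.3265, 0.1505]
eef_rot: [0.066, 0.576, 0.81, 0.09]
wrist_force: [0.3, 0.5, -0.8]
gripper_width: 0.012
grasp_force: 98.9
```

```bash
python3 -c "
from h import *
js();T=pose();c=(T@[0,0,.0744,1])[:3];l=(T@[0,-.07,.0744,1])[:3];print(c,l,np.arccos(-T[2,2]))
print(T[:3,:3].T@[0,0,-1])
optics.camera('top');print([(d['xy'],d['conf'],unproj('top',d['xy'],.09)) for d in optics.search_frame('top','puller_grip')])
"
```

```text
54.8 [ 0.732  0.302  2.083 -0.169  0.558  0.533] [0.3855 0.3265 0.1505] toolz [ 0.2101  0.0693 -0.9752] ytool yaw 19.11
[0.40116644 0.33167691 0.07795799] [0.33666362 0.30932547 0.06247255] 0.2230903940187171
[ 0.00325275 -0.22122057  0.97521837]
[([99.6, 256.4], 0.8, array([[0.3480594 , 0.52671035, 0.09      ]])), ([237.0, 236.9], 0.79, array([[0.39935619, 0.10496805, 0.09      ]]))]
```

>>> jog_arm:
  deltas:
    - [[0, -4, 15], 0, -1]
    - [[0, -4, 18], 0, -1]
    - [[0, -3, 13], 0, -1]
    - [[0, -2, 8], 0, -1]
    - [[0, 0, 3], 0, -1]

```text
time: 55.28
position: [0.3885, 0.3268, 0.0934]
eef_rot: [0.067, 0.578, 0.808, 0.092]
wrist_force: [-1.4, -0.4, -2.0]
gripper_width: 0.0118
grasp_force: 98.8
```

>>> jog_arm:
  deltas:
    - [[0, 0, 2], 0, -1]
    - [[0, 0, 0], 0, -1]
    - [[0, 0, 0], 0, -1]
  newtons: 20

```text
time: 55.53
position: [0.3889, 0.3278, 0.0927]
eef_rot: [0.067, 0.577, 0.808, 0.093]
wrist_force: [0.2, -0.2, -3.5]
gripper_width: 0.0119
grasp_force: 98.8
```

```bash
python3 -c "
from h import *
js();T=pose();c=(T@[0,0,.0744,1])[:3];l=(T@[0,-.07,.0744,1])[:3];print(c,l,np.arccos(-T[2,2]));fz(3)
"
```

```text
55.5 [ 0.729  0.419  2.108 -0.223  0.413  0.595] [0.3889 0.3278 0.0927] toolz [ 0.2149  0.0729 -0.9739] ytool yaw 18.93
[0.40489532 0.33318403 0.02028472] [0.34040934 0.31106363 0.00440246] 0.2288839487960076
F [-0.06 -0.59 -2.32]
```

>>> jog_arm:
  deltas:
    - [[0, -1, 4], 0, -1]
    - [[0, 4, 4], 0, -1]
    - [[0, 4, 4], 0, -1]
    - [[0, 0, 0], 0, -1]
  newtons: 20

```text
time: 56.02
position: [0.3979, 0.3312, 0.0829]
eef_rot: [0.067, 0.578, 0.808, 0.093]
wrist_force: [-4.9, -0.6, 21.4]
gripper_width: 0.0124
grasp_force: 119.0
```

>>> jog_arm:
  deltas:
    - [[0, 0, 0], 0, -0.62]
    - [[0, 0, 0], 0, -0.62]
    - [[0, 0, 0], 0, -0.62]
  newtons: 20

```text
time: 56.27
position: [0.3976, 0.3309, 0.0821]
eef_rot: [0.067, 0.577, 0.809, 0.093]
wrist_force: [1.8, 0.7, 1.2]
gripper_width: 0.0165
grasp_force: 3.0
```

>>> jog_arm:
  deltas:
    - [[0, 3, 3], 0, -0.55]
    - [[0, 4, 4], 0, -0.5]
    - [[0, 4, 3], 0, -0.4]
    - [[0, 0, 0], 0, -0.3]
    - [[0, 0, 0], 0, -0.2]

```text
time: 56.68
position: [0.4098, 0.3347, 0.0743]
eef_rot: [0.066, 0.577, 0.809, 0.092]
wrist_force: [0.2, -0.2, -0.9]
gripper_width: 0.0344
grasp_force: 0.0
```

>>> jog_arm:
  deltas:
    - [[0, 0, 0], 0, 0]
    - [[0, 0, 0], 0, 0.4]
    - [[0, 0, 0], 0, 1]
    - [[0, 0, 0], 0, 1]
    - [[0, 0, 0], 0, 1]

```text
time: 57.1
position: [0.4095, 0.3348, 0.0748]
eef_rot: [0.067, 0.577, 0.809, 0.092]
wrist_force: [-0.1, -0.2, 1.0]
gripper_width: 0.0854
grasp_force: 0.0
```

>>> jog_arm:
  deltas:
    - [[0, 0, 0], 0, 1]
    - [[0, 0, 0], 0, 1]

```text
time: 57.27
position: [0.4095, 0.3348, 0.0747]
eef_rot: [0.067, 0.577, 0.809, 0.092]
wrist_force: [0.2, 0.2, 0.3]
gripper_width: 0.0855
grasp_force: 0.0
```

```bash
python3 -c "
from h import *
js();fz(2);lump();asc(120,300,80,400,9)
T=pose();print('bar flat px @',proj('wrist',[(T@[0,0,-.0187,1])[:3]]))
"
```

```text
57.3 [ 0.711  0.476  2.07  -0.224  0.393  0.579] [0.4095 0.3348 0.0747] toolz [ 0.2139  0.0722 -0.9742] ytool yaw 18.96
F [ 0.01 -0.21 -0.31]
tilt 0.22776872617664914 lip [ 0.36031483  0.31776535 -0.01061969] wrt pot [-0.24918517  0.10876535]
to over [-183.99522164  259.613067   -166.07112289]
120 ++++++++++++++++++++.......+++++++++..++++++++++++++++++++++++++++++++++++++++++
129 +++++++++++++++++++++++++++.......+..+++++++++++++++++++++++++++++++++++++++++++
138 ++++++++++++++++++++++++++++++++++.......+++++++++++++++++++++++++++++++++++++++
147 ++++++++++++++++++++++++++++++++++..+++++.......++++++++++++++++++++++++++++++++
156 +++++++++++++++++++++++++++++++++.........................++++++++++++++++++++++
165 ++++++++++...................................................+++++++++++++++++++
174 ++++++++++++................................................++......+++++++++++.
183 ++++++++++++...............................................++++++++++......+++..
192 ++++++++++++..........................#......#.............++++++++++++++++.....
201 ++++++++++++........................
[... 238 characters left out ...]
...................########.............++++++++++++++..+++++
237 ++++++++++++++........................########.............+++++....++++..++++++
246 ++++++++++++++.........................#######............+++++..........+++++++
255 ++++++++++++...........................#######....+++++++++++++...........++++++
264 ++++++++++.....................++++....#######+++++++++++++++++.............++++
273 ++++++++...............+..+++++++++....#######+++++++++++++++++...............++
282 ++++..................++..++++++++++...#######++++++++++++++++++................
291 .....................++..+++++++++++...#######+++++++++++++++++++...............
bar flat px @ [[250.38552523 261.2808849 ]]
```

>>> jog_arm:
  deltas:
    - [[0, 0, -15], 0, 1]
    - [[0, 0, -30], 0, 1]
    - [[0, 0, -35], 0, 1]
    - [[0, 0, -40], 0, 1]
    - [[0, 0, -40], 0, 1]

```text
time: 57.93
position: [0.3743, 0.3226, 0.2316]
eef_rot: [0.066, 0.577, 0.809, 0.091]
wrist_force: [0.4, 1.2, 0.2]
gripper_width: 0.0854
grasp_force: 0.0
```

>>> jog_arm:
  deltas:
    - [[20, 0, -30], 0, 1]
    - [[40, 0, -20], 0, 1]
    - [[40, 0, 0], 0, 1]
    - [[40, 0, 0], 0, 1]
    - [[30, 0, 0], 0, 1]

```text
time: 58.35
position: [0.3096, 0.4806, 0.2788]
eef_rot: [0.066, 0.577, 0.809, 0.093]
wrist_force: [0.0, -1.0, 0.4]
gripper_width: 0.0853
grasp_force: 0.0
```

Run:
```python
from h import *
js()
im=optics.camera("top");np.save("t6.npy",im)
for th,z in(("tray",.026),("tray_handle",.1),("tray_lip",.003),("puller_grip",.09),("puller",.02),("cap_a",.05),("lump_1",.05),("blue_lid",.01),("bowl_1",.04)):
    print(th,[(np.round(d["xy"]).tolist(),round(d["conf"],2),unproj("top",d["xy"],z)[0,:2].round(3).tolist()) for d in optics.search_frame("top",th)])
for th in("tray","puller"):
    for d in optics.cut_out("top",th)[:3]:
        c=max(cv2.findContours(d["pixels"].astype(np.uint8),0,2)[0],key=cv2.contourArea);print(th,d["xy"],cv2.contourArea(c),cv2.minAreaRect(c))
# caps on board: brown blobs vs board
Bc=np.array([.4105,-.2245]);u=np.array([.904,-.4275]);v=np.array([.4275,.904])
hsv=cv2.cvtColor(im,cv2.COLOR_RGB2GRAY)
m=((hsv<95)&((im[...,0].astype(int)-im[...,2])>18)).astype(np.uint8)
k,lab,st,ce=cv2.connectedComponentsWithStats(m)
for i in range(1,k):
    if st[i,4]>60: w=unproj("top",ce[i],.05)[0,:2];print("dark brown",ce[i].round(1),st[i].tolist(),w.round(3),"board",((w-Bc)@u).round(3),((w-Bc)@v).round(3))
```

```text
58.4 [ 1.057  0.22   1.824 -0.188  0.933  0.826] [0.3096 0.4806 0.2788] toolz [ 0.2149  0.0747 -0.9738] ytool yaw 18.97
tray [([167.0, 241.0], 0.88, [0.392, 0.333])]
tray_handle [([238.0, 237.0], 0.67, [0.398, 0.102]), ([170.0, 238.0], 0.66, [0.399, 0.306]), ([200.0, 180.0], 0.39, [0.572, 0.213])]
tray_lip [([171.0, 240.0], 0.6, [0.397, 0.326])]
puller_grip [([102.0, 253.0], 0.72, [0.359, 0.519]), ([237.0, 239.0], 0.6, [0.392, 0.105])]
puller [([102.0, 257.0], 0.73, [0.345, 0.547]), ([236.0, 237.0], 0.68, [0.402, 0.114]), ([374.0, 244.0], 0.3, [0.368, -0.325])]
cap_a [([373.0, 243.0], 0.77, [0.37, -0.312])]
lump_1 [([198.0, 172.0], 0.64, [0.61, 0.229]), ([206.0, 171.0], 0.57, [0.611, 0.203])]
blue_lid [([392.0, 183.0], 0.7, [0.562, -0.4])]
bowl_1 [([148.0, 180.0], 0.81, [0.589, 0.393]), ([168.0, 238.0], 0.74, [0.401, 0.324]), ([243.0, 122.0], 0.65, [0.771, 0.081])]
tray [167.3, 240.2] 1079.5 ((165.6575469970703, 239.25343322753906), (44.47563552856445, 33.12264633178711), 69.44395446777344)
puller [102.3, 256.4] 696.0 ((107.62294006347656, 261.3524475097656), (40.469482421875, 36.848
[... 396 characters left out ...]
, 248] [0.606 0.208] board -0.008 0.475
dark brown [480.5 191. ] [467, 174, 34, 31, 576] [ 0.522 -0.675] board 0.294 -0.36
dark brown [316.2 218.8] [297, 199, 39, 40, 1227] [ 0.45  -0.139] board -0.001 0.094
dark brown [484.1 230.2] [471, 215, 31, 29, 584] [ 0.397 -0.674] board 0.18 -0.413
dark brown [373.1 243.8] [353, 224, 41, 40, 1252] [ 0.368 -0.312] board -0.001 -0.097
dark brown [162.5 237.6] [150, 232, 27, 13, 139] [0.403 0.341] board -0.248 0.508
dark brown [105.8 252.8] [103, 242, 9, 31, 65] [0.358 0.523] board -0.367 0.654
dark brown [ 95.3 268.1] [91, 247, 13, 38, 95] [0.311 0.557] board -0.424 0.664
dark brown [  6.4 373.9] [0, 356, 20, 28, 300] [-0.029  0.861] board -0.862 0.793
```

Run:
```python
from h import *
from scipy.optimize import minimize
def box(x0,x1,y0,y1,z0,z1): return np.array([(x,y,z) for x in(x0,x1) for y in(y0,y1) for z in(z0,z1)])
tray=[box(-.07,.072,-.037,.037,0,.003),box(.07,.072,-.037,.037,0,.026),box(-.07,.072,.035,.037,0,.026),box(-.07,.072,-.037,-.035,0,.026),box(-.007,.007,-.042,.042,.08,.1)]+[box(-.005,.005,s-.002,s+.002,0,.09) for s in(-.04,.04)]
pul=[box(-.08,.045,.051,.06,0,.008),box(-.08,.045,-.06,-.051,0,.008),box(-.088,-.076,-.06,.06,0,.008),box(-.088,-.076,-.012,.012,0,.06),box(-.088,.012,-.012,.012,.05,.06),box(-.016,.016,-.007,.007,.06,.105)]
S=4
def mask(n,parts,v):
    Rm=R.from_euler("ZYX",[v[2],v[3],v[4]]).as_matrix();q=np.zeros((384*S,512*S),np.uint8)
    for b in parts: cv2.fillConvexPoly(q,cv2.convexHull(np.round((proj(n,b@Rm.T+[v[0],v[1],0])+.5)*S-.5).astype(np.int32)),1)
    return q
for n in("top",):
    im=optics.camera(n)
    for th,parts,v0 in(("tray",tray,[.405,.333,np.radians(19),0,0]),("puller",pul,[.438,.098,np.radians(-10),0,0])):
        ds=optics.cut_out(n,th); p=proj(n,[v0[0],v0[1],.02])[0]
        ds=[d for d in ds if np.hypot(*(np.array(d["xy"])-p))<25]
        if not ds: print(n,th,"none");continue
        m=cv2.resize(ds[0]["pixels"].astype(np.uint8),(512*S,384*S),interpolation=cv2.INTER_NEAREST)
        f=lambda v:1-(mask(n,parts,v)&m).sum()/((mask(n,parts,v)|m).sum())
        sim=np.array([v0]+[np.array(v0)+d for d in np.diag([.01,.01,.1,.12,.12])]);flat=minimize(lambda w:f([*w,0,0]),v0[:3],method="Nelder-Mead",options=dict(initial_simplex=sim[:4,:3]))
        full=minimize(f,[*flat.x,0,0],method="Nelder-Mead",options=dict(initial_simplex=np.array([[*flat.x,0,0]]+[np.array([*flat.x,0,0])+d for d in np.diag([.01,.01,.1,.15,.15])]),maxiter=300))
        print(n,th,"flat",flat.x.round(3),round(flat.fun,3),"full",full.x.round(3),round(full.fun,3),"tilted .22:",round(f([*flat.x,-.22,0]),3),round(f([*flat.x,.22,0]),3))
```

```text
top tray flat [0.402 0.329 0.318] 0.082 full [ 0.401  0.328  0.327  0.022 -0.031] 0.077 tilted .22: 0.159 0.139
top puller flat [ 0.438  0.1   -0.179] 0.162 full [ 0.438  0.1   -0.182 -0.036 -0.   ] 0.157 tilted .22: 0.238 0.255
```

Both the tray and the puller fit as standing flat, both caps lie on the board, and the lumps are in the pot. I'm handing the job in.

```bash
python3 -c "
from h import *
print(workorder.close_job())"
```

```text
the job is handed in; nothing more can be done
None
```

I handed the job in at about 58 s of the 205 s allowed. By the last camera measurements, both caps lie flat on the board and all three lumps I could see are in the low pot. The empty tray and the puller stand upright on the ledge. The bowls and blue lid are where they were, to within measurement error. The close call gave no pass or fail result.

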